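Close the paint pressure pot: snug its four wing nuts crosswise

TASK

Close the paint pressure pot on the bench: draw its lid down with the four wing nuts, a part turn at a time and going crosswise from each nut to the opposite one, so that the lid comes down level and is never cocked to one side. Finish with the lid fully home on its gasket and all four nuts evenly snug, but none of them overtightened, and leave the things lying around where they are.

Things in the scene. Friction and masses are not known exactly. Their poses are not given: they have to be found in the camera images.
- pot: Small grey paint pressure pot, bolted upright to a 230x230x18 mm plywood board; it does not move. Origin: centre of the board's underside, on the bench; z up, along the pot's axis; a gauge stands on its -x side, a brass outlet cock on its +y side. Four upright 12 mm studs stand 75 mm from the axis, at 45, 135, 225 and 315 degrees from +x (counter-clockwise from above).
- flange (a point): Centre of the top face of the pot's flange (136 mm wide), 118 mm above the bench. On it lie a springy rubber seal cord (a 97 mm ring, 6.8 mm high) and, round it, a hard fibre gasket ring whose thickness is not known exactly (3.6 to 4.2 mm).
- lid: Loose aluminium lid: disc 131 mm wide, 10 mm thick, with a low plug in the middle (top 21 mm above the underside) and four slotted ears that the studs pass through with 1.5 mm play. Origin: centre of its underside; z up. At the start it lies level on the cord, 6.7 mm above the flange, and must come down 2.5 to 3.2 mm to meet the hard gasket.
- lid_top (a point): Centre of the lid's upper face at ear height, 10 mm above its underside. The cord resists being squeezed with about 5 N per mm of the lid's way down; on the gasket the resistance rises steeply. Tilted by more than 0.9 degrees (2.3 mm from one nut to the one across, which is about 0.95 rad of a single nut's turning) the lid is cocked.
- nut_use (a point): Point on nut_a's axis at mid-height of its wings, 26 mm above its underside. Turning any nut takes 0.05 N m in the air, up to 0.1 while the cord is squeezed; once the lid is on the gasket it rises by about 0.06 N m per 0.1 rad. Snug is 0.2 to 0.3 N m (clamping with 15 to 28 N; anything from 10 to 50 N is right), overtightened is above 0.5 N m.
- nut_a: Steel wing nut on the stud at 45 degrees (between the pot's +x and +y), across from nut_c. Origin: centre of its underside, on the stud's axis; z up. Its x axis runs along the wings, an upright bar 10 mm thick (y), 48 mm long (x), flat over the middle 22 mm, from 15 to 38 mm above the origin, to be pinched from above across its thickness; the collar under it is 29 mm wide, 6 mm high.
- nut_b: Steel wing nut on the stud at 135 degrees (between -x and +y), across from nut_d. Origin: centre of its underside, on the stud's axis; z up. Shape as nut_a. All four: clockwise from above drives a nut down, 15 mm for a full turn (2.39 mm per rad). At the start each hangs 0 to 0.7 mm above the lid. A nut stays where it is left.
- nut_c: Steel wing nut on the stud at 225 degrees (between -x and -y), across from nut_a. Origin: centre of its underside, on the stud's axis; z up. Shape and thread as nut_a and nut_b. All four: the wings flex by 0.25 rad per N m, and when the hand stops turning, the moment it feels drops by 0.05 to 0.1 N m.
- nut_d: Steel wing nut on the stud at 315 degrees (between +x and -y), across from nut_b. Origin: centre of its underside, on the stud's axis; z up. Shape and thread as nut_a and nut_b.
- sanding_block: Bystander: cork sanding block, 60x110x30 mm; leave it alone. Origin: centre of its underside.
- batten: Bystander: wooden offcut, 45x190x19 mm; leave it alone. Origin: centre of its underside.
Things that resemble listed ones, but are neither listed nor needed, are in the scene too. Of the things that look like the lid, the larger one is meant.

How it is judged:
By the outcome, as a careful person would: the job done as asked, in the order asked, and still so for the second after the job is handed in, with the robot touching nothing.
It also fails if it takes over 72 s, if anything falls off the work surface, if the arm or the gripper's body presses on something with over 40 N, if the wrist force passes 120 N, or if a joint passes its speed limit or range.

ROBOT

A 7-joint arm with a two-finger parallel gripper is mounted at the origin on a cart in front of the work surface, level with it; the furniture and walls round the work are solid. World frame = base frame: x ahead of the robot, y to its left, z up, the work surface at z = 0. Lengths are in m, angles in rad, forces in N, time in s.
With the tool pointing down it reaches from about 0.425 to 1.025 m from the base axis. Payload 9.4 kg.
Tool frame: the origin (TCP) lies midway between the tips of the shut fingers; the grasp point (between the pads) lies 19 mm behind it (manip.tcp_to_grasp is the distance from the TCP to the grasp point, in m); z points along the fingers, y is the line along which they close (so a half turn about z gives the same grasp; the last joint's range is limited). The gripper opens to 85 mm and grips with 20 to 120 N. Pads are 22 mm wide; open, the fingers measure 114 mm over their backs; the gripper's body (76 mm by 85 mm) begins 54 mm behind the grasp point. The pads swing forward as they close: fully open they stand 13 mm farther back than shut.
Start: joints at [-1.239, 0.599, -0.003, 1.599, 0.002, 0.943, -0.08], TCP at [0.288, 0.665, 0.231] pointing down, gripper open.
Joint ranges: [-2.57, 2.57], [-0.35, 1.97], [-1.29, 1.29], [0.11, 2.56], [-1.05, 4.19], [0.11, 1.86], [-2.63, 2.63]. Speed limits (rad/s): [2.22, 2.22, 3.01, 3.01, 3.14, 3.14, 3.14].

INTERFACE

Orientations are given as a unit quaternion [x, y, z, w].
In Python, from cell import manip, read_camera gives the robot as it stands.
- The arm moves only by the tool carry_out, never from a script. Its argument "commands" is a list of rows, each an object with "hand": the closure, from 0 (fully open) to 1 (shut); "travel": the shift along the world's x, y, z in m, a list of three; "dr": the turn, a rotation vector about the world's x, y, z in degrees, a list of three. A call has 1 to 12 rows; each row shifts and turns the commanded pose from where the row before left it; what a row does not reach is not made up. A row lasts 1/10 s, in which the tool goes at most 50 mm and 8.59 degrees, less where a joint would pass 70% of its speed; a pose out of reach is approached as far as the arm can. A call is refused whole if a number of a shift passes 0.05 or a number of a turn 8.59, either way. A call with a gripper value outside its range is refused whole. The fingers move at their own pace and stop on an object; the grip force is fixed at half the most. Time passes only in rows, so rows that do not move let the fingers close. It gives the time, the measured TCP pose, the force, the opening and the grip force at its end, in the units of the state.
- manip.get_obs(): the state, without advancing time (a new reading comes with each control period).
- read_camera(name): name is "side" or "top"; returns a dict with "img" (420x560x3 uint8, red, green, blue), "vertical_fov" (degrees; the focal length in pixels is half the picture's height over the tangent of half this angle, whatever the lens; pixels are square), "cx", "cy" (the principal point, pixels), "cam_to_world" (4x4, takes a point from camera to world coordinates). Camera axes: x right, y up, looking along -z (the intrinsics and any distortion apply to the point x, -y, -z); pixel columns grow to the right and rows downward; lengths in m; the calibration is good to about 2 mm. A picture is of the moment at which its call begins. There is no depth.
- manip.close_job(): hands the job in; it is judged then, once.
The state is a dict: "time_s": time; "joints": joint angles; "dq": joint speeds; "joint_efforts": joint torques, N m; "tcp_pos": TCP position; "ee_rot": TCP orientation; "ft_force": force on the tool from outside, world axes, zero at the start; "torque": the same for the moment, N m; "finger_gap": finger opening in m; "grip_force": force on a finger pad.
Only numpy, scipy, OpenCV 4.12 (cv2) and the standard library are available. Lean on these libraries where they do the work, as an engineer would, in place of code of your own. Each camera call takes 0.05 s, during which the arm holds its last target. There are 200 camera calls.

## Working session

There is one attempt and no reset: what is moved stays moved. The work goes in short steps, Python scripts to look and compute and a tool call to move; the robot and the scene stay as the last step left them, time stands still between calls to the robot, and variables do not carry over. Pictures are saved under pics/ and viewed, at most 10 in all, crops included, and the job is handed in when it is done.

Besides the shell and the picture viewer there is one more tool, called after "Call:" by a JSON object that holds its "fn" and its "kwargs", one argument or row to a line. carry_out: Moves the arm, as the interface text tells. Its arguments: {"type":"object","properties":{"commands":{"type":"array","items":{"type":"object","properties":{"hand":{"type":"number"},"travel":{"type":"array","items":{"type":"number"}},"dr":{"type":"array","items":{"type":"number"}}}}}},"required":["commands"]}

```bash
ls; mkdir -p pics; python3 - <<'E'
from cell import manip, read_camera
import cv2
for n in("top","side"):
    c=read_camera(n); cv2.imwrite(f"pics/{n}0.png",c["img"][:,:,::-1])
    print(n,{k:v for k,v in c.items() if k!="img"})
o=manip.get_obs();print(o, manip.tcp_to_grasp)
E
```

```text
pics
top {'vertical_fov': 45.52407669856896, 'cx': 278.08208900601454, 'cy': 208.8786076009187, 'cam_to_world': array([[-0.01204924,  0.97946207, -0.20126817,  0.27582537],
       [-0.99991305, -0.01288102, -0.00282351, -0.0054104 ],
       [-0.00535807,  0.20121665,  0.97953211,  1.39367654],
       [ 0.        ,  0.        ,  0.        ,  1.        ]])}
side {'vertical_fov': 44.32392739293293, 'cx': 281.13209559054513, 'cy': 200.12492960346597, 'cam_to_world': array([[ 0.91937234,  0.20357943, -0.33661539,  0.10962738],
       [-0.39285403,  0.51971997, -0.75865464, -0.98021075],
       [ 0.02049926,  0.8297268 ,  0.55779316,  0.85595971],
       [ 0.        ,  0.        ,  0.        ,  1.        ]])}
{'time_s': 0.1, 'joints': array([-1.23868442,  0.60007626, -0.00253238,  1.60004325,  0.00178456,
        0.94287696, -0.07975225]), 'dq': array([-0.00149753, -0.00216509, -0.00037174, -0.00154087, -0.00144813,
       -0.00058066,  0.00134106]), 'joint_efforts': array([ 5.24972740e-03, -7.77996969e+01,  1.56984296e+00, -2.58628696e+01,
        1.25902717e-02,  5.48900411e-03, -3.40192139e-05]), 'tcp_pos': array([0.28805153, 0.66487217, 0.23048333]), 'ee_rot': array([ 2.02942339e-01,  9.79190439e-01, -6.96141585e-04, -8.08294201e-05]), 'ft_force': array([-0.2168844 ,  0.76428551, -0.70555277]), 'torque': array([ 0.0064247 , -0.02210233, -0.0205299 ]), 'grip_force': 0.0, 'finger_gap': 0.08529027405747178} 0.0187
```

View pics/top0.png

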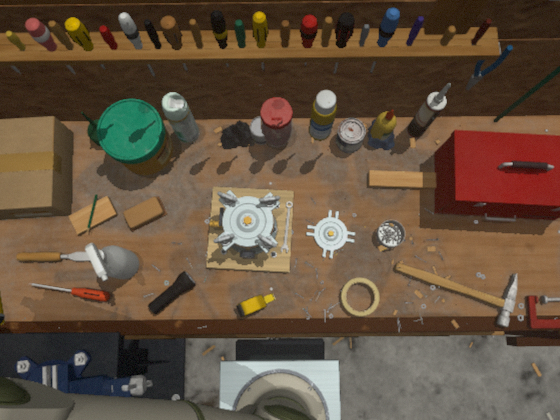

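View pics/side0.png

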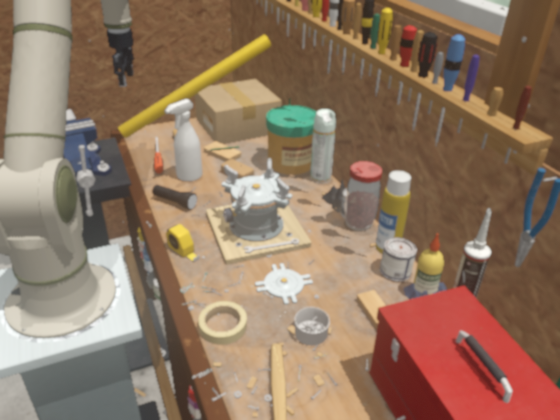

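The top view has two lid-like things. One is on the pot at (248,221), larger and with the four wing nuts. The other is a small loose disc at (331,233), a decoy. I choose the one on the pot and will check it in a crop.

```bash
cat > h.py <<'E'
import numpy as np, cv2
from cell import manip, read_camera
def cam(n):
    c=read_camera(n); c["f"]=c["img"].shape[0]/2/np.tan(np.radians(c["vertical_fov"])/2); return c
def ray(c,u,v):
    M=c["cam_to_world"]; d=M[:3,:3]@np.array([(u-c["cx"])/c["f"],-(v-c["cy"])/c["f"],-1]); return M[:3,3],d
def onz(c,u,v,z):
    o,d=ray(c,u,v); return (o+d*(z-o[2])/d[2])
def proj(c,p):
    M=c["cam_to_world"]; q=M[:3,:3].T@(np.asarray(p)-M[:3,3]); return np.array([c["cx"]-c["f"]*q[0]/q[2], c["cy"]+c["f"]*q[1]/q[2]])
E
python3 - <<'E'
from h import *
a=cv2.imread("pics/top0.png")[175:280,195:305]; b=cv2.imread("pics/side0.png")[155:265,200:310]
b=cv2.resize(b,(110,105))
cv2.imwrite("pics/crop1.png",cv2.resize(a,None,fx=5.4,fy=5.4,interpolation=cv2.INTER_CUBIC))
c=cam("top"); print(c["f"],onz(c,248,221,.14))
E
```

```text
500.498260018072 [0.50293454 0.07514747 0.14      ]
```

View pics/crop1.png

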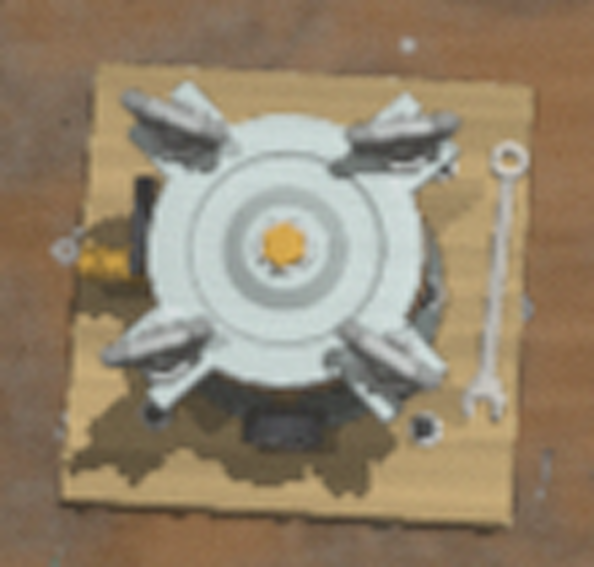

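The crop confirms the lid on the pot, about 131 mm wide. Its brass cock is to the left (+y) and the gauge is at the bottom (-x). The nuts in crop pixels are a (180,125), b (160,340), c (390,355) and d (400,140). The pot's yaw is a few degrees off world. Next I measure the disc, the board and the wings.

```bash
python3 - <<'E'
from h import *
c=cam("top"); s=cam("side")
hsv=cv2.cvtColor(c["img"],cv2.COLOR_RGB2HSV)
# lid disc: bright, unsaturated
m=((hsv[...,1]<45)&(hsv[...,2]>165)).astype(np.uint8); m[:175]=0;m[280:]=0;m[:,:195]=0;m[:,305:]=0
m=cv2.morphologyEx(m,cv2.MORPH_CLOSE,np.ones((5,5))); m=cv2.morphologyEx(m,cv2.MORPH_OPEN,cv2.getStructuringElement(cv2.MORPH_ELLIPSE,(19,19)))
k=max(cv2.findContours(m,0,2)[0],key=cv2.contourArea); e=cv2.fitEllipse(cv2.convexHull(k)); print("lid",e)
P=onz(c,*e[0],.1347); print("centre",P, "diam", e[1][0]*(1.39-.135)/500)
# board
b=((hsv[...,0]>14)&(hsv[...,0]<26)&(hsv[...,1]>60)&(hsv[...,2]>140)).astype(np.uint8); b[:180]=0;b[280:]=0;b[:,:200]=0;b[:,300:]=0
b=cv2.morphologyEx(b,cv2.MORPH_OPEN,np.ones((3,3)))
k=max(cv2.findContours(b,0,2)[0],key=cv2.contourArea); q=cv2.boxPoints(cv2.minAreaRect(k)); 
W=np.array([onz(c,*p,.018) for p in q]); print("board",q.round(1).tolist(),W[:,:2].round(3).tolist(),W.mean(0)); 
for i in range(4): d=W[(i+1)%4]-W[i]; print(np.linalg.norm(d).round(3),np.degrees(np.arctan2(d[1],d[0])).round(1))
def sheet(c,fn,yaw):
    t=[]
    for a in(45,225-90,315,225):
        th=np.radians(a)+yaw; p=P+[.075*np.cos(th),.075*np.sin(th),.026]
        u,v=proj(c,p).round().astype(int); print(fn,a,u,v,p.round(4))
        g=cv2.resize(c["img"][v-15:v+15,u-15:u+15,::-1],(300,300),interpolation=cv2.INTER_CUBIC)
        for i in range(0,300,50): cv2.line(g,(i,0),(i,6),(0,0,255),1);cv2.line(g,(0,i),(6,i),(0,0,255),1)
        cv2.putText(g,"%d (%d,%d)"%(a,u,v),(100,292),0,.5,(0,0,255),1); t.append(g)
    cv2.imwrite(fn,np.vstack([np.hstack([t[0],t[2]]),np.hstack([t[1],t[3]])]))
sheet(c,"pics/n_top.png",np.radians(-3.5)); sheet(s,"pics/n_side.png",np.radians(-3.5))
E
```

```text
lid ((247.51416015625, 220.8206024169922), (48.520042419433594, 50.588226318359375), 62.993045806884766)
centre [0.50437672 0.07673035 0.1347    ] diam 0.12178530647277831
board [[205.8000030517578, 266.79998779296875], [210.3000030517578, 185.39999389648438], [293.79998779296875, 190.0], [289.29998779296875, 271.3999938964844]] [[0.399, 0.199], [0.629, 0.19], [0.612, -0.047], [0.383, -0.03]] [0.50592701 0.07799955 0.018     ]
0.23 -2.2
0.237 -94.0
0.229 175.9
0.229 86.1
pics/n_top.png 45 227 197 [0.5605 0.1264 0.1607]
pics/n_top.png 135 224 239 [0.4547 0.1329 0.1607]
pics/n_top.png 315 269 199 [0.5541 0.0206 0.1607]
pics/n_top.png 225 267 241 [0.4482 0.027  0.1607]
pics/n_side.png 45 268 166 [0.5605 0.1264 0.1607]
pics/n_side.png 135 230 173 [0.4547 0.1329 0.1607]
pics/n_side.png 315 282 187 [0.5541 0.0206 0.1607]
pics/n_side.png 225 241 194 [0.4482 0.027  0.1607]
```

View pics/n_top.png

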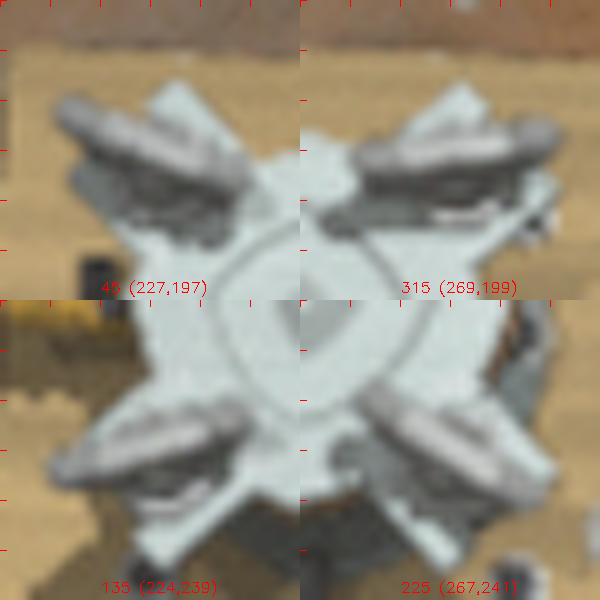

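View pics/n_side.png

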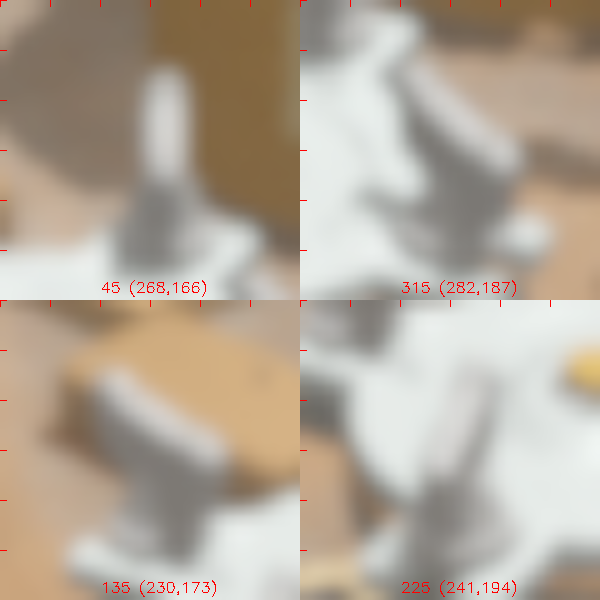

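Top view, wing-top strip ends in full-picture pixels:
- a: (218.5,192.8)-(236.5,199)
- d: (259.5,199.8)-(279.5,197.5)
- b: (214.5,241)-(234,235.5)
- c: (258.5,235.5)-(277,245)

The side view shows the same strips at about (269,163), (283,183), (231,170) and (242,192). I intersect both with z = 0.173.

```bash
python3 - <<'E'
from h import *
c=cam("top"); s=cam("side")
T=dict(a=[218.5,192.8,236.5,199],b=[214.5,241,234,235.5],c=[258.5,235.5,277,245],d=[259.5,199.8,279.5,197.5])
S=dict(a=[269.5,158,269.3,169],b=[225.5,165.5,237.5,174],c=[244,186.5,240,197.5],d=[277,178.5,289,188.5])
C={}
for n in "abcd":
    r=[]
    for k,D in((c,T),(s,S)):
        p=onz(k,*D[n][:2],.173);q=onz(k,*D[n][2:],.173); m=(p+q)/2
        r.append(m[:2]); print(n,m[:2].round(4),"len",np.linalg.norm(p-q).round(3),"yaw",(np.degrees(np.arctan2(*(p-q)[[1,0]]))%180).round(1))
    C[n]=r
for i in(0,1):
    ctr=np.mean([C[n][i] for n in "abcd"],0); v=np.array([C[n][i]-ctr for n in "abcd"])
    a=np.degrees(np.arctan2(v[:,1],v[:,0]))-[45,135,-135,-45]
    print(ctr.round(4),np.linalg.norm(v,axis=1).round(4),a.round(1))
E
```

```text
a [0.5615 0.1244] len 0.048 yaw 69.9
a [0.5614 0.1207] len 0.058 yaw 67.4
b [0.4546 0.1315] len 0.05 yaw 105.2
b [0.4572 0.1258] len 0.054 yaw 106.2
c [0.4483 0.0245] len 0.051 yaw 62.0
c [0.4474 0.0161] len 0.05 yaw 59.2
d [0.553  0.0192] len 0.05 yaw 96.0
d [0.5553 0.0157] len 0.055 yaw 99.8
[0.5043 0.0749] [0.0756 0.0753 0.0754 0.074 ] [-4.1 -3.7 -3.  -3.8]
[0.5053 0.0696] [0.0758 0.074  0.0788 0.0734] [-2.7 -4.4 -2.3 -2.2]
```

Stud positions, with pot centre (0.5045,0.0745) and yaw -3.6°, and the tool-y angle each grasp needs:

| Nut | Position | Tool-y angle |
|---|---|---|
| a | (0.561,0.124) | -21° |
| b | (0.455,0.131) | 15.5° |
| c | (0.448,0.025) | -29° |
| d | (0.554,0.018) | 7° |

The tool y axis is at 66.6° now. I rise first to clear the spray bottle, then go over nut a.

Call:
{"fn": "carry_out", "kwargs": {
  "commands": [
    {"hand": 0,"travel": [0,0,0.05],"dr": [0,0,0]},
    {"hand": 0.6,"travel": [0,0,0.05],"dr": [0,0,0]},
    {"hand": 0.6,"travel": [0,0,0.05],"dr": [0,0,0]},
    {"hand": 0.6,"travel": [0.021,-0.0416,0],"dr": [0,0,-6.74]},
    {"hand": 0.6,"travel": [0.021,-0.0416,0],"dr": [0,0,-6.74]},
    {"hand": 0.6,"travel": [0.021,-0.0416,0],"dr": [0,0,-6.74]},
    {"hand": 0.6,"travel": [0.021,-0.0416,0],"dr": [0,0,-6.74]},
    {"hand": 0.6,"travel": [0.021,-0.0416,0],"dr": [0,0,-6.74]},
    {"hand": 0.6,"travel": [0.021,-0.0416,0],"dr": [0,0,-6.74]},
    {"hand": 0.6,"travel": [0.021,-0.0416,0],"dr": [0,0,-6.74]},
    {"hand": 0.6,"travel": [0.021,-0.0416,0],"dr": [0,0,-6.74]},
    {"hand": 0.6,"travel": [0.021,-0.0416,0],"dr": [0,0,-6.74]}
  ]
}}

```text
time_s: 1.55
tcp_pos: [0.4777, 0.289, 0.3816]
ee_rot: [0.671, 0.741, 0.0, -0.0]
ft_force: [0.2, 0.3, 0.2]
finger_gap: 0.0341
grip_force: 0.0
```

Call:
{"fn": "carry_out", "kwargs": {
  "commands": [
    {"hand": 0.6,"travel": [0.021,-0.0416,0],"dr": [0,0,-6.74]},
    {"hand": 0.6,"travel": [0.021,-0.0416,0],"dr": [0,0,-6.74]},
    {"hand": 0.6,"travel": [0.021,-0.0416,0],"dr": [0,0,-6.74]},
    {"hand": 0.6,"travel": [0.021,-0.0416,0],"dr": [0,0,-6.74]},
    {"hand": 0.6,"travel": [0,0,-0.05],"dr": [0,0,0]},
    {"hand": 0.6,"travel": [0,0,-0.05],"dr": [0,0,0]},
    {"hand": 0.6,"travel": [0,0,-0.05],"dr": [0,0,0]},
    {"hand": 0.6,"travel": [0,0,0],"dr": [0,0,0]}
  ]
}}

```text
time_s: 2.35
tcp_pos: [0.5578, 0.124, 0.2262]
ee_rot: [0.824, 0.566, -0.005, -0.001]
ft_force: [-0.9, 0.1, 0.1]
finger_gap: 0.034
grip_force: 0.0
```

```bash
cat >> h.py <<'E'
def st():
    o=manip.get_obs(); x,y,z,w=o["ee_rot"]; R=__import__("scipy.spatial.transform",fromlist=["x"]).Rotation.from_quat(o["ee_rot"]).as_matrix()
    print("t",round(o["time_s"],2),"p",o["tcp_pos"].round(4),"yaw",np.degrees(np.arctan2(R[1,1],R[0,1])).round(2),"tilt",np.degrees(np.arccos(-R[2,2])).round(2),"gap",round(o["finger_gap"],4),"F",o["ft_force"].round(1),"M",o["torque"].round(3),"g",round(o["grip_force"],1),"j7",o["joints"][6].round(2))
E
python3 -c "
from h import *
st()
c=cam('top');s=cam('side')
a=cv2.resize(c['img'][150:270,180:320,::-1],(560,480)); cv2.imwrite('pics/x.png',a)
b=s['img'][80:230,180:340,::-1]; cv2.imwrite('pics/y.png',cv2.resize(b,(640,600)))"
```

```text
t 2.35 p [0.5578 0.124  0.2262] yaw -21.03 tilt 0.58 gap 0.034 F [-0.9  0.1  0.1] M [-0.001  0.046 -0.003] g 0.0 j7 -0.4
```

View pics/y.png

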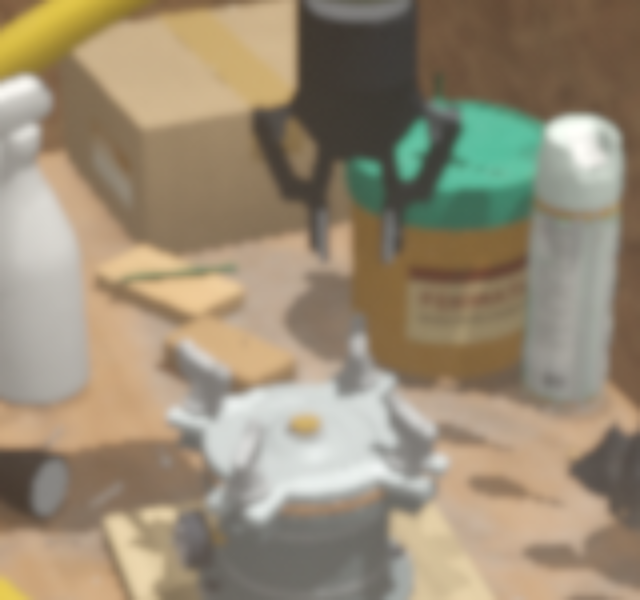

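The side picture shows the fingers at (320,255) and (390,255), straddling nut a's wing at (357,340). The alignment is good, so I descend and close.

Call:
{"fn": "carry_out", "kwargs": {
  "commands": [
    {"hand": 0.6,"travel": [0,0,-0.045],"dr": [0,0,0]},
    {"hand": 0.6,"travel": [0,0,-0.02],"dr": [0,0,0]},
    {"hand": 0.6,"travel": [0,0,-0.02],"dr": [0,0,0]},
    {"hand": 0.6,"travel": [0,0,0],"dr": [0,0,0]}
  ]
}}

```text
time_s: 2.85
tcp_pos: [0.562, 0.1249, 0.1472]
ee_rot: [0.824, 0.566, 0.0, -0.0]
ft_force: [0.3, 0.4, -0.2]
finger_gap: 0.0341
grip_force: 0.0
```

```bash
python3 -c "
from h import *
st()"
```

```text
t 2.85 p [0.562  0.1249 0.1472] yaw -21.01 tilt 0.05 gap 0.0341 F [ 0.3  0.4 -0.2] M [-0.012  0.021 -0.038] g 0.0 j7 -0.33
```

Call:
{"fn": "carry_out", "kwargs": {
  "commands": [
    {"hand": 1,"travel": [0,0,0],"dr": [0,0,0]},
    {"hand": 1,"travel": [0,0,0],"dr": [0,0,0]},
    {"hand": 1,"travel": [0,0,0],"dr": [0,0,0]}
  ]
}}

```text
time_s: 3.15
tcp_pos: [0.5627, 0.1248, 0.1486]
ee_rot: [0.824, 0.566, 0.002, 0.0]
ft_force: [-1.3, -0.4, 8.6]
finger_gap: 0.0089
grip_force: 68.3
```

```bash
python3 -c "
from h import *
st()"
```

```text
t 3.15 p [0.5627 0.1248 0.1486] yaw -21.04 tilt 0.23 gap 0.0089 F [-1.3 -0.4  8.6] M [0.004 0.166 0.035] g 68.3 j7 -0.33
```

Call:
{"fn": "carry_out", "kwargs": {
  "commands": [
    {"hand": 1,"travel": [0,0,-0.0003],"dr": [0,0,-7.2]},
    {"hand": 1,"travel": [0,0,-0.0003],"dr": [0,0,-7.2]},
    {"hand": 1,"travel": [0,0,-0.0003],"dr": [0,0,-7.2]}
  ]
}}

```text
time_s: 3.45
tcp_pos: [0.5624, 0.125, 0.1479]
ee_rot: [0.917, 0.399, 0.002, -0.0]
ft_force: [-2.7, -0.8, 13.2]
finger_gap: 0.0086
grip_force: 73.8
```

```bash
python3 -c "
from h import *
st()"
```

```text
t 3.45 p [0.5624 0.125  0.1479] yaw -42.92 tilt 0.22 gap 0.0086 F [-2.7 -0.8 13.2] M [-0.074  0.791  0.026] g 73.8 j7 -0.61
```

Call:
{"fn": "carry_out", "kwargs": {
  "commands": [
    {"hand": 1,"travel": [0,0,-0.0003],"dr": [0,0,-7.2]},
    {"hand": 1,"travel": [0,0,0],"dr": [0,0,0]}
  ]
}}

```text
time_s: 3.65
tcp_pos: [0.5623, 0.1251, 0.1477]
ee_rot: [0.94, 0.342, 0.002, -0.0]
ft_force: [-2.7, 0.6, 15.7]
finger_gap: 0.0088
grip_force: 75.7
```

```bash
python3 -c "
from h import *
st()"
```

```text
t 3.65 p [0.5623 0.1251 0.1477] yaw -50.06 tilt 0.2 gap 0.0088 F [-2.7  0.6 15.7] M [0.052 0.788 0.037] g 75.7 j7 -0.69
```

Call:
{"fn": "carry_out", "kwargs": {
  "commands": [
    {"hand": 0.6,"travel": [0,0,0],"dr": [0,0,0]},
    {"hand": 0.6,"travel": [0,0,0],"dr": [0,0,0]},
    {"hand": 0.6,"travel": [0,0,0.05],"dr": [0,0,0]},
    {"hand": 0.6,"travel": [-0.0283,-0.0249,0],"dr": [0,0,5.25]},
    {"hand": 0.6,"travel": [-0.0283,-0.0249,0],"dr": [0,0,5.25]},
    {"hand": 0.6,"travel": [-0.0283,-0.0249,0],"dr": [0,0,5.25]},
    {"hand": 0.6,"travel": [-0.0283,-0.0249,0],"dr": [0,0,5.25]},
    {"hand": 0.6,"travel": [0,0,0],"dr": [0,0,0]},
    {"hand": 0.6,"travel": [0,0,-0.023],"dr": [0,0,0]},
    {"hand": 0.6,"travel": [0,0,-0.024],"dr": [0,0,0]},
    {"hand": 0.6,"travel": [0,0,0],"dr": [0,0,0]}
  ]
}}

```text
time_s: 4.75
tcp_pos: [0.4474, 0.025, 0.1467]
ee_rot: [0.861, 0.509, -0.001, -0.001]
ft_force: [0.1, 0.6, 0.0]
finger_gap: 0.0342
grip_force: 0.0
```

```bash
python3 -c "
from h import *
st()"
```

```text
t 4.75 p [0.4474 0.025  0.1467] yaw -28.87 tilt 0.16 gap 0.0342 F [0.1 0.6 0. ] M [-0.019  0.036 -0.023] g 0.0 j7 -0.25
```

Call:
{"fn": "carry_out", "kwargs": {
  "commands": [
    {"hand": 1,"travel": [0,0,0],"dr": [0,0,0]},
    {"hand": 1,"travel": [0,0,0],"dr": [0,0,0]},
    {"hand": 1,"travel": [0,0,0],"dr": [0,0,0]}
  ]
}}

```text
time_s: 5.05
tcp_pos: [0.4487, 0.0249, 0.149]
ee_rot: [0.861, 0.509, 0.001, 0.0]
ft_force: [0.3, -0.1, 1.7]
finger_gap: 0.0089
grip_force: 63.0
```

```bash
python3 -c "
from h import *
st()"
```

```text
t 5.05 p [0.4487 0.0249 0.149 ] yaw -28.85 tilt 0.1 gap 0.0089 F [ 0.3 -0.1  1.7] M [-0.198 -0.08  -0.06 ] g 63.0 j7 -0.25
```

Call:
{"fn": "carry_out", "kwargs": {
  "commands": [
    {"hand": 1,"travel": [0,0,-0.0003],"dr": [0,0,-7.2]},
    {"hand": 1,"travel": [0,0,-0.0003],"dr": [0,0,-7.2]},
    {"hand": 1,"travel": [0,0,-0.0003],"dr": [0,0,-7.2]},
    {"hand": 1,"travel": [0,0,-0.0003],"dr": [0,0,-7.2]}
  ]
}}

```text
time_s: 5.45
tcp_pos: [0.4479, 0.0256, 0.1479]
ee_rot: [0.961, 0.277, 0.0, -0.001]
ft_force: [-3.2, 2.3, 12.6]
finger_gap: 0.0089
grip_force: 74.3
```

```bash
python3 -c "
from h import *
st()"
```

```text
t 5.45 p [0.4479 0.0256 0.1479] yaw -57.89 tilt 0.11 gap 0.0089 F [-3.2  2.3 12.6] M [0.547 0.881 0.103] g 74.3 j7 -0.59
```

Call:
{"fn": "carry_out", "kwargs": {
  "commands": [
    {"hand": 0.6,"travel": [0,0,0],"dr": [0,0,0]},
    {"hand": 0.6,"travel": [0,0,0],"dr": [0,0,0]},
    {"hand": 0.6,"travel": [0,0,0.05],"dr": [0,0,0]},
    {"hand": 0.6,"travel": [0.0008,0.0118,0],"dr": [0,0,8.13]},
    {"hand": 0.6,"travel": [0.0008,0.0118,0],"dr": [0,0,8.13]},
    {"hand": 0.6,"travel": [0.0008,0.0118,0],"dr": [0,0,8.13]},
    {"hand": 0.6,"travel": [0.0008,0.0118,0],"dr": [0,0,8.13]},
    {"hand": 0.6,"travel": [0.0008,0.0118,0],"dr": [0,0,8.13]},
    {"hand": 0.6,"travel": [0.0008,0.0118,0],"dr": [0,0,8.13]},
    {"hand": 0.6,"travel": [0.0008,0.0118,0],"dr": [0,0,8.13]},
    {"hand": 0.6,"travel": [0.0008,0.0118,0],"dr": [0,0,8.13]},
    {"hand": 0.6,"travel": [0.0008,0.0118,0],"dr": [0,0,8.13]}
  ]
}}

```text
time_s: 6.65
tcp_pos: [0.4553, 0.1315, 0.1973]
ee_rot: [0.602, 0.798, 0.0, 0.0]
ft_force: [0.1, 0.0, 0.2]
finger_gap: 0.0338
grip_force: 0.0
```

Call:
{"fn": "carry_out", "kwargs": {
  "commands": [
    {"hand": 0.6,"travel": [0,0,-0.023],"dr": [0,0,0]},
    {"hand": 0.6,"travel": [0,0,-0.025],"dr": [0,0,0]},
    {"hand": 0.6,"travel": [0,0,0],"dr": [0,0,0]},
    {"hand": 1,"travel": [0,0,0],"dr": [0,0,0]},
    {"hand": 1,"travel": [0,0,0],"dr": [0,0,0]},
    {"hand": 1,"travel": [0,0,0],"dr": [0,0,0]}
  ]
}}

```text
time_s: 7.25
tcp_pos: [0.4572, 0.1313, 0.1501]
ee_rot: [0.605, 0.796, 0.002, 0.001]
ft_force: [5.1, -0.3, -5.3]
finger_gap: 0.0086
grip_force: 59.9
```

```bash
python3 -c "
from h import *
st()"
```

```text
t 7.25 p [0.4572 0.1313 0.1501] yaw 15.53 tilt 0.25 gap 0.0086 F [ 5.1 -0.3 -5.3] M [-0.094 -1.061  0.019] g 59.9 j7 0.12
```

Call:
{"fn": "carry_out", "kwargs": {
  "commands": [
    {"hand": 1,"travel": [0,0,-0.0003],"dr": [0,0,-7.2]},
    {"hand": 1,"travel": [0,0,-0.0003],"dr": [0,0,-7.2]},
    {"hand": 1,"travel": [0,0,-0.0003],"dr": [0,0,-7.2]},
    {"hand": 1,"travel": [0,0,-0.0003],"dr": [0,0,-7.2]}
  ]
}}

```text
time_s: 7.65
tcp_pos: [0.4565, 0.1315, 0.1488]
ee_rot: [0.786, 0.619, 0.002, 0.0]
ft_force: [2.9, 0.8, -3.0]
finger_gap: 0.0092
grip_force: 60.3
```

```bash
python3 -c "
from h import *
st()"
```

```text
t 7.65 p [0.4565 0.1315 0.1488] yaw -13.54 tilt 0.18 gap 0.0092 F [ 2.9  0.8 -3. ] M [ 0.089 -0.514  0.039] g 60.3 j7 -0.22
```

Call:
{"fn": "carry_out", "kwargs": {
  "commands": [
    {"hand": 0.6,"travel": [0,0,0],"dr": [0,0,0]},
    {"hand": 0.6,"travel": [0,0,0],"dr": [0,0,0]},
    {"hand": 0.6,"travel": [0,0,0.05],"dr": [0,0,0]},
    {"hand": 0.6,"travel": [0.0248,-0.0282,0],"dr": [0,0,5.1]},
    {"hand": 0.6,"travel": [0.0248,-0.0282,0],"dr": [0,0,5.1]},
    {"hand": 0.6,"travel": [0.0248,-0.0282,0],"dr": [0,0,5.1]},
    {"hand": 0.6,"travel": [0.0248,-0.0282,0],"dr": [0,0,5.1]},
    {"hand": 0.6,"travel": [0,0,0],"dr": [0,0,0]},
    {"hand": 0.6,"travel": [0,0,-0.024],"dr": [0,0,0]},
    {"hand": 0.6,"travel": [0,0,-0.025],"dr": [0,0,0]},
    {"hand": 0.6,"travel": [0,0,0],"dr": [0,0,0]}
  ]
}}

```text
time_s: 8.75
tcp_pos: [0.5523, 0.0185, 0.1467]
ee_rot: [0.661, 0.75, -0.002, -0.002]
ft_force: [-0.1, -0.2, -0.2]
finger_gap: 0.0342
grip_force: 0.0
```

Call:
{"fn": "carry_out", "kwargs": {
  "commands": [
    {"hand": 1,"travel": [0,0,0],"dr": [0,0,0]},
    {"hand": 1,"travel": [0,0,0],"dr": [0,0,0]},
    {"hand": 1,"travel": [0,0,0],"dr": [0,0,0]}
  ]
}}

```text
time_s: 9.05
tcp_pos: [0.5557, 0.0185, 0.1499]
ee_rot: [0.661, 0.75, 0.001, 0.001]
ft_force: [3.3, -0.6, -2.0]
finger_gap: 0.0086
grip_force: 60.0
```

```bash
python3 -c "
from h import *
st()"
```

```text
t 9.05 p [0.5557 0.0185 0.1499] yaw 7.17 tilt 0.18 gap 0.0086 F [ 3.3 -0.6 -2. ] M [-0.032 -0.718  0.065] g 60.0 j7 0.29
```

Call:
{"fn": "carry_out", "kwargs": {
  "commands": [
    {"hand": 1,"travel": [0,0,-0.0003],"dr": [0,0,-7.2]},
    {"hand": 1,"travel": [0,0,-0.0003],"dr": [0,0,-7.2]},
    {"hand": 1,"travel": [0,0,-0.0003],"dr": [0,0,-7.2]},
    {"hand": 1,"travel": [0,0,-0.0003],"dr": [0,0,-7.2]}
  ]
}}

```text
time_s: 9.45
tcp_pos: [0.5551, 0.0187, 0.1486]
ee_rot: [0.829, 0.56, 0.001, 0.0]
ft_force: [1.0, 0.7, 1.6]
finger_gap: 0.0088
grip_force: 60.7
```

```bash
python3 -c "
from h import *
st()"
```

```text
t 9.45 p [0.5551 0.0187 0.1486] yaw -21.92 tilt 0.12 gap 0.0088 F [1.  0.7 1.6] M [ 0.106 -0.079  0.065] g 60.7 j7 -0.07
```

Call:
{"fn": "carry_out", "kwargs": {
  "commands": [
    {"hand": 0.6,"travel": [0,0,0],"dr": [0,0,0]},
    {"hand": 0.6,"travel": [0,0,0],"dr": [0,0,0]},
    {"hand": 0.6,"travel": [0,0,0.05],"dr": [0,0,0]},
    {"hand": 0.6,"travel": [0.0017,0.0265,0],"dr": [0,0,-7.0]},
    {"hand": 0.6,"travel": [0.0017,0.0265,0],"dr": [0,0,-7.0]},
    {"hand": 0.6,"travel": [0.0017,0.0265,0],"dr": [0,0,-7.0]},
    {"hand": 0.6,"travel": [0.0017,0.0265,0],"dr": [0,0,-7.0]},
    {"hand": 0.6,"travel": [0,0,0],"dr": [0,0,0]},
    {"hand": 0.6,"travel": [0,0,-0.025],"dr": [0,0,0]},
    {"hand": 0.6,"travel": [0,0,-0.025],"dr": [0,0,0]},
    {"hand": 0.6,"travel": [0,0,0],"dr": [0,0,0]}
  ]
}}

```text
time_s: 10.55
tcp_pos: [0.5594, 0.1235, 0.1454]
ee_rot: [0.938, 0.346, -0.002, -0.0]
ft_force: [-0.6, -0.6, -0.6]
finger_gap: 0.0342
grip_force: 0.0
```

Call:
{"fn": "carry_out", "kwargs": {
  "commands": [
    {"hand": 1,"travel": [0,0,0],"dr": [0,0,0]},
    {"hand": 1,"travel": [0,0,0],"dr": [0,0,0]},
    {"hand": 1,"travel": [0,0,0],"dr": [0,0,0]},
    {"hand": 1,"travel": [0,0,-0.0003],"dr": [0,0,-7.2]},
    {"hand": 1,"travel": [0,0,-0.0003],"dr": [0,0,-7.2]}
  ]
}}

```text
time_s: 11.05
tcp_pos: [0.5609, 0.1245, 0.1482]
ee_rot: [0.975, 0.222, 0.0, -0.001]
ft_force: [-4.9, 1.7, 10.7]
finger_gap: 0.0086
grip_force: 64.3
```

```bash
python3 -c "
from h import *
st()"
```

```text
t 11.05 p [0.5609 0.1245 0.1482] yaw -64.31 tilt 0.1 gap 0.0086 F [-4.9  1.7 10.7] M [0.126 1.226 0.171] g 64.3 j7 -0.79
```

Call:
{"fn": "carry_out", "kwargs": {
  "commands": [
    {"hand": 1,"travel": [0,0,-0.0003],"dr": [0,0,-7.2]},
    {"hand": 1,"travel": [0,0,-0.0003],"dr": [0,0,-7.2]}
  ]
}}

```text
time_s: 11.25
tcp_pos: [0.5607, 0.125, 0.1477]
ee_rot: [0.995, 0.099, -0.0, -0.001]
ft_force: [-7.0, 2.7, 13.4]
finger_gap: 0.009
grip_force: 67.9
```

```bash
python3 -c "
from h import *
st()"
```

```text
t 11.25 p [0.5607 0.125  0.1477] yaw -78.69 tilt 0.15 gap 0.009 F [-7.   2.7 13.4] M [0.476 1.541 0.155] g 67.9 j7 -0.97
```

Call:
{"fn": "carry_out", "kwargs": {
  "commands": [
    {"hand": 0.6,"travel": [0,0,0],"dr": [0,0,0]},
    {"hand": 0.6,"travel": [0,0,0],"dr": [0,0,0]},
    {"hand": 0.6,"travel": [0,0,0.05],"dr": [0,0,0]},
    {"hand": 0.6,"travel": [-0.0282,-0.0248,0],"dr": [0,0,5.22]},
    {"hand": 0.6,"travel": [-0.0282,-0.0248,0],"dr": [0,0,5.22]},
    {"hand": 0.6,"travel": [-0.0282,-0.0248,0],"dr": [0,0,5.22]},
    {"hand": 0.6,"travel": [-0.0282,-0.0248,0],"dr": [0,0,5.22]},
    {"hand": 0.6,"travel": [0,0,0],"dr": [0,0,0]},
    {"hand": 0.6,"travel": [0,0,-0.024],"dr": [0,0,0]},
    {"hand": 0.6,"travel": [0,0,-0.0245],"dr": [0,0,0]},
    {"hand": 0.6,"travel": [0,0,0],"dr": [0,0,0]}
  ]
}}

```text
time_s: 12.35
tcp_pos: [0.448, 0.0251, 0.1464]
ee_rot: [0.96, 0.279, -0.001, -0.0]
ft_force: [-0.1, -0.5, 0.0]
finger_gap: 0.0339
grip_force: 0.0
```

Call:
{"fn": "carry_out", "kwargs": {
  "commands": [
    {"hand": 1,"travel": [0,0,0],"dr": [0,0,0]},
    {"hand": 1,"travel": [0,0,0],"dr": [0,0,0]},
    {"hand": 1,"travel": [0,0,0],"dr": [0,0,0]},
    {"hand": 1,"travel": [0,0,-0.0003],"dr": [0,0,-7.2]},
    {"hand": 1,"travel": [0,0,-0.0003],"dr": [0,0,-7.2]}
  ]
}}

```text
time_s: 12.85
tcp_pos: [0.4482, 0.0261, 0.1481]
ee_rot: [0.988, 0.155, 0.0, -0.001]
ft_force: [-4.9, 4.1, 9.7]
finger_gap: 0.0088
grip_force: 64.7
```

```bash
python3 -c "
from h import *
st()"
```

```text
t 12.85 p [0.4482 0.0261 0.1481] yaw -72.2 tilt 0.14 gap 0.0088 F [-4.9  4.1  9.7] M [1.031 0.923 0.117] g 64.7 j7 -0.68
```

Call:
{"fn": "carry_out", "kwargs": {
  "commands": [
    {"hand": 1,"travel": [0,0,-0.0003],"dr": [0,0,-7.2]},
    {"hand": 1,"travel": [0,0,-0.0003],"dr": [0,0,-7.2]}
  ]
}}

```text
time_s: 13.05
tcp_pos: [0.448, 0.0265, 0.1476]
ee_rot: [1.0, 0.03, -0.0, -0.002]
ft_force: [-5.7, 6.0, 14.3]
finger_gap: 0.009
grip_force: 66.6
```

```bash
python3 -c "
from h import *
st()"
```

```text
t 13.05 p [0.448  0.0265 0.1476] yaw -86.59 tilt 0.19 gap 0.009 F [-5.7  6.  14.3] M [1.272 1.363 0.143] g 66.6 j7 -0.85
```

Call:
{"fn": "carry_out", "kwargs": {
  "commands": [
    {"hand": 0.6,"travel": [0,0,0],"dr": [0,0,0]},
    {"hand": 0.6,"travel": [0,0,0],"dr": [0,0,0]},
    {"hand": 0.6,"travel": [0,0,0.05],"dr": [0,0,0]},
    {"hand": 0.6,"travel": [0.0009,0.0118,0],"dr": [0,0,8.13]},
    {"hand": 0.6,"travel": [0.0009,0.0118,0],"dr": [0,0,8.13]},
    {"hand": 0.6,"travel": [0.0009,0.0118,0],"dr": [0,0,8.13]},
    {"hand": 0.6,"travel": [0.0009,0.0118,0],"dr": [0,0,8.13]},
    {"hand": 0.6,"travel": [0.0009,0.0118,0],"dr": [0,0,8.13]},
    {"hand": 0.6,"travel": [0.0009,0.0118,0],"dr": [0,0,8.13]},
    {"hand": 0.6,"travel": [0.0009,0.0118,0],"dr": [0,0,8.13]},
    {"hand": 0.6,"travel": [0.0009,0.0118,0],"dr": [0,0,8.13]},
    {"hand": 0.6,"travel": [0.0009,0.0118,0],"dr": [0,0,8.13]}
  ]
}}

```text
time_s: 14.25
tcp_pos: [0.457, 0.1316, 0.1971]
ee_rot: [0.782, 0.624, 0.001, 0.0]
ft_force: [0.1, -0.3, -0.0]
finger_gap: 0.0341
grip_force: 0.0
```

Call:
{"fn": "carry_out", "kwargs": {
  "commands": [
    {"hand": 0.6,"travel": [0,0,-0.024],"dr": [0,0,0]},
    {"hand": 0.6,"travel": [0,0,-0.0245],"dr": [0,0,0]},
    {"hand": 0.6,"travel": [0,0,0],"dr": [0,0,0]},
    {"hand": 1,"travel": [0,0,0],"dr": [0,0,0]},
    {"hand": 1,"travel": [0,0,0],"dr": [0,0,0]},
    {"hand": 1,"travel": [0,0,0],"dr": [0,0,0]},
    {"hand": 1,"travel": [0,0,-0.0003],"dr": [0,0,-7.2]},
    {"hand": 1,"travel": [0,0,-0.0003],"dr": [0,0,-7.2]}
  ]
}}

```text
time_s: 15.05
tcp_pos: [0.4564, 0.1312, 0.1484]
ee_rot: [0.857, 0.516, 0.0, -0.0]
ft_force: [-3.5, -0.7, 7.3]
finger_gap: 0.0091
grip_force: 61.9
```

```bash
python3 -c "
from h import *
st()"
```

```text
t 15.05 p [0.4564 0.1312 0.1484] yaw -27.89 tilt 0.07 gap 0.0091 F [-3.5 -0.7  7.3] M [-0.195  0.686  0.006] g 61.9 j7 -0.33
```

Call:
{"fn": "carry_out", "kwargs": {
  "commands": [
    {"hand": 1,"travel": [0,0,-0.0003],"dr": [0,0,-7.2]},
    {"hand": 1,"travel": [0,0,-0.0003],"dr": [0,0,-7.2]}
  ]
}}

```text
time_s: 15.25
tcp_pos: [0.4561, 0.1315, 0.148]
ee_rot: [0.915, 0.404, 0.0, -0.001]
ft_force: [-5.6, -0.5, 11.6]
finger_gap: 0.0086
grip_force: 66.1
```

```bash
python3 -c "
from h import *
st()"
```

```text
t 15.25 p [0.4561 0.1315 0.148 ] yaw -42.29 tilt 0.09 gap 0.0086 F [-5.6 -0.5 11.6] M [-0.23   1.163  0.119] g 66.1 j7 -0.5
```

Call:
{"fn": "carry_out", "kwargs": {
  "commands": [
    {"hand": 0.6,"travel": [0,0,0],"dr": [0,0,0]},
    {"hand": 0.6,"travel": [0,0,0],"dr": [0,0,0]},
    {"hand": 0.6,"travel": [0,0,0.05],"dr": [0,0,0]},
    {"hand": 0.6,"travel": [0.0247,-0.0281,0],"dr": [0,0,5.1]},
    {"hand": 0.6,"travel": [0.0247,-0.0281,0],"dr": [0,0,5.1]},
    {"hand": 0.6,"travel": [0.0247,-0.0281,0],"dr": [0,0,5.1]},
    {"hand": 0.6,"travel": [0.0247,-0.0281,0],"dr": [0,0,5.1]},
    {"hand": 0.6,"travel": [0,0,0],"dr": [0,0,0]},
    {"hand": 0.6,"travel": [0,0,-0.024],"dr": [0,0,0]},
    {"hand": 0.6,"travel": [0,0,-0.025],"dr": [0,0,0]},
    {"hand": 0.6,"travel": [0,0,0],"dr": [0,0,0]}
  ]
}}

```text
time_s: 16.35
tcp_pos: [0.5536, 0.0192, 0.1459]
ee_rot: [0.827, 0.562, -0.002, -0.001]
ft_force: [-0.5, 0.3, 0.9]
finger_gap: 0.0346
grip_force: 0.0
```

Call:
{"fn": "carry_out", "kwargs": {
  "commands": [
    {"hand": 1,"travel": [0,0,0],"dr": [0,0,0]},
    {"hand": 1,"travel": [0,0,0],"dr": [0,0,0]},
    {"hand": 1,"travel": [0,0,0],"dr": [0,0,0]},
    {"hand": 1,"travel": [0,0,-0.0003],"dr": [0,0,-7.2]},
    {"hand": 1,"travel": [0,0,-0.0003],"dr": [0,0,-7.2]}
  ]
}}

```text
time_s: 16.85
tcp_pos: [0.5554, 0.019, 0.1484]
ee_rot: [0.892, 0.452, 0.001, -0.0]
ft_force: [-3.0, 1.0, 6.0]
finger_gap: 0.009
grip_force: 62.3
```

```bash
python3 -c "
from h import *
st()"
```

```text
t 16.85 p [0.5554 0.019  0.1484] yaw -36.28 tilt 0.08 gap 0.009 F [-3.  1.  6.] M [0.037 0.671 0.054] g 62.3 j7 -0.21
```

Call:
{"fn": "carry_out", "kwargs": {
  "commands": [
    {"hand": 1,"travel": [0,0,-0.0003],"dr": [0,0,-7.2]},
    {"hand": 1,"travel": [0,0,-0.0003],"dr": [0,0,-7.2]}
  ]
}}

```text
time_s: 17.05
tcp_pos: [0.5552, 0.0193, 0.148]
ee_rot: [0.942, 0.336, 0.001, -0.001]
ft_force: [-4.9, 1.3, 9.6]
finger_gap: 0.0085
grip_force: 65.7
```

```bash
python3 -c "
from h import *
st()"
```

```text
t 17.05 p [0.5552 0.0193 0.148 ] yaw -50.67 tilt 0.09 gap 0.0085 F [-4.9  1.3  9.6] M [0.151 0.911 0.133] g 65.7 j7 -0.39
```

Call:
{"fn": "carry_out", "kwargs": {
  "commands": [
    {"hand": 0.6,"travel": [0,0,0],"dr": [0,0,0]},
    {"hand": 0.6,"travel": [0,0,0],"dr": [0,0,0]},
    {"hand": 0.6,"travel": [0,0,0.05],"dr": [0,0,0]},
    {"hand": 0.6,"travel": [0.0012,0.0266,0],"dr": [0,0,-7.0]},
    {"hand": 0.6,"travel": [0.0012,0.0266,0],"dr": [0,0,-7.0]},
    {"hand": 0.6,"travel": [0.0012,0.0266,0],"dr": [0,0,-7.0]},
    {"hand": 0.6,"travel": [0.0012,0.0266,0],"dr": [0,0,-7.0]},
    {"hand": 0.6,"travel": [0,0,0],"dr": [0,0,0]},
    {"hand": 0.6,"travel": [0,0,-0.024],"dr": [0,0,0]},
    {"hand": 0.6,"travel": [0,0,-0.0253],"dr": [0,0,0]},
    {"hand": 0.6,"travel": [0,0,0],"dr": [0,0,0]}
  ]
}}

```text
time_s: 18.15
tcp_pos: [0.5587, 0.1248, 0.1455]
ee_rot: [0.995, 0.102, -0.002, 0.0]
ft_force: [0.0, -0.4, -0.1]
finger_gap: 0.0344
grip_force: 0.0
```

Call:
{"fn": "carry_out", "kwargs": {
  "commands": [
    {"hand": 1,"travel": [0,0,0],"dr": [0,0,0]},
    {"hand": 1,"travel": [0,0,0],"dr": [0,0,0]},
    {"hand": 1,"travel": [0,0,0],"dr": [0,0,0]}
  ]
}}

```text
time_s: 18.45
tcp_pos: [0.5606, 0.1251, 0.1486]
ee_rot: [0.995, 0.101, 0.001, -0.0]
ft_force: [-0.7, -0.0, 3.6]
finger_gap: 0.0089
grip_force: 60.3
```

```bash
python3 -c "
from h import *
st()"
```

```text
t 18.45 p [0.5606 0.1251 0.1486] yaw -78.4 tilt 0.09 gap 0.0089 F [-0.7 -0.   3.6] M [-0.073  0.161  0.003] g 60.3 j7 -0.92
```

Call:
{"fn": "carry_out", "kwargs": {
  "commands": [
    {"hand": 1,"travel": [0,0,-0.0002],"dr": [0,0,-3.6]},
    {"hand": 1,"travel": [0,0,-0.0002],"dr": [0,0,-3.6]}
  ]
}}

```text
time_s: 18.65
tcp_pos: [0.5606, 0.1254, 0.1483]
ee_rot: [0.999, 0.037, 0.001, -0.001]
ft_force: [-2.2, 1.5, 8.4]
finger_gap: 0.0088
grip_force: 63.0
```

```bash
python3 -c "
from h import *
st()"
```

```text
t 18.65 p [0.5606 0.1254 0.1483] yaw -85.73 tilt 0.11 gap 0.0088 F [-2.2  1.5  8.4] M [0.176 0.557 0.114] g 63.0 j7 -1.02
```

Call:
{"fn": "carry_out", "kwargs": {
  "commands": [
    {"hand": 1,"travel": [0,0,-0.0002],"dr": [0,0,-3.6]},
    {"hand": 1,"travel": [0,0,-0.0002],"dr": [0,0,-3.6]}
  ]
}}

```text
time_s: 18.85
tcp_pos: [0.5606, 0.1257, 0.1481]
ee_rot: [1.0, -0.025, 0.001, -0.001]
ft_force: [-2.7, 2.4, 10.7]
finger_gap: 0.0087
grip_force: 65.0
```

```bash
python3 -c "
from h import *
st()"
```

```text
t 18.85 p [0.5606 0.1257 0.1481] yaw -92.92 tilt 0.13 gap 0.0087 F [-2.7  2.4 10.7] M [0.365 0.648 0.068] g 65.0 j7 -1.11
```

Call:
{"fn": "carry_out", "kwargs": {
  "commands": [
    {"hand": 1,"travel": [0,0,-0.0002],"dr": [0,0,-3.6]},
    {"hand": 1,"travel": [0,0,-0.0002],"dr": [0,0,-3.6]}
  ]
}}

```text
time_s: 19.05
tcp_pos: [0.5607, 0.1259, 0.148]
ee_rot: [0.996, -0.088, 0.001, -0.001]
ft_force: [-2.6, 2.8, 15.6]
finger_gap: 0.0088
grip_force: 66.5
```

```bash
python3 -c "
from h import *
st()"
```

```text
t 19.05 p [0.5607 0.1259 0.148 ] yaw -100.1 tilt 0.16 gap 0.0088 F [-2.6  2.8 15.6] M [0.555 0.75  0.179] g 66.5 j7 -1.2
```

Call:
{"fn": "carry_out", "kwargs": {
  "commands": [
    {"hand": 0.6,"travel": [0,0,0],"dr": [0,0,0]},
    {"hand": 0.6,"travel": [0,0,0],"dr": [0,0,0]},
    {"hand": 0.6,"travel": [0,0,0.05],"dr": [0,0,0]},
    {"hand": 0.6,"travel": [-0.028,-0.0247,0],"dr": [0,0,3.38]},
    {"hand": 0.6,"travel": [-0.028,-0.0247,0],"dr": [0,0,3.38]},
    {"hand": 0.6,"travel": [-0.028,-0.0247,0],"dr": [0,0,3.38]},
    {"hand": 0.6,"travel": [-0.028,-0.0247,0],"dr": [0,0,3.38]},
    {"hand": 0.6,"travel": [0,0,0],"dr": [0,0,0]},
    {"hand": 0.6,"travel": [0,0,-0.024],"dr": [0,0,0]},
    {"hand": 0.6,"travel": [0,0,-0.0245],"dr": [0,0,0]},
    {"hand": 0.6,"travel": [0,0,0],"dr": [0,0,0]}
  ]
}}

```text
time_s: 20.15
tcp_pos: [0.4475, 0.0265, 0.1463]
ee_rot: [1.0, 0.031, -0.001, 0.0]
ft_force: [0.5, -0.2, 0.2]
finger_gap: 0.0341
grip_force: 0.0
```

Call:
{"fn": "carry_out", "kwargs": {
  "commands": [
    {"hand": 1,"travel": [0,0,0],"dr": [0,0,0]},
    {"hand": 1,"travel": [0,0,0],"dr": [0,0,0]},
    {"hand": 1,"travel": [0,0,0],"dr": [0,0,0]},
    {"hand": 1,"travel": [0,0,-0.0002],"dr": [0,0,-3.6]},
    {"hand": 1,"travel": [0,0,-0.0002],"dr": [0,0,-3.6]}
  ]
}}

```text
time_s: 20.65
tcp_pos: [0.4486, 0.027, 0.1482]
ee_rot: [0.999, -0.033, 0.001, -0.001]
ft_force: [-1.5, 2.5, 9.6]
finger_gap: 0.0089
grip_force: 63.4
```

```bash
python3 -c "
from h import *
st()"
```

```text
t 20.65 p [0.4486 0.027  0.1482] yaw -93.79 tilt 0.11 gap 0.0089 F [-1.5  2.5  9.6] M [0.453 0.294 0.067] g 63.4 j7 -0.9
```

Call:
{"fn": "carry_out", "kwargs": {
  "commands": [
    {"hand": 1,"travel": [0,0,-0.0002],"dr": [0,0,-3.6]},
    {"hand": 1,"travel": [0,0,-0.0002],"dr": [0,0,-3.6]}
  ]
}}

```text
time_s: 20.85
tcp_pos: [0.4486, 0.0271, 0.148]
ee_rot: [0.995, -0.096, 0.001, -0.001]
ft_force: [-2.0, 3.6, 13.1]
finger_gap: 0.0086
grip_force: 66.0
```

```bash
python3 -c "
from h import *
st()"
```

```text
t 20.85 p [0.4486 0.0271 0.148 ] yaw -100.99 tilt 0.13 gap 0.0086 F [-2.   3.6 13.1] M [0.66  0.569 0.141] g 66.0 j7 -0.99
```

Call:
{"fn": "carry_out", "kwargs": {
  "commands": [
    {"hand": 1,"travel": [0,0,-0.0002],"dr": [0,0,-3.6]},
    {"hand": 1,"travel": [0,0,-0.0002],"dr": [0,0,-3.6]}
  ]
}}

```text
time_s: 21.05
tcp_pos: [0.4487, 0.0273, 0.1477]
ee_rot: [0.987, -0.158, 0.001, -0.001]
ft_force: [-3.5, 4.1, 17.2]
finger_gap: 0.0089
grip_force: 68.4
```

```bash
python3 -c "
from h import *
st()"
```

```text
t 21.05 p [0.4487 0.0273 0.1477] yaw -108.19 tilt 0.15 gap 0.0089 F [-3.5  4.1 17.2] M [0.828 0.66  0.178] g 68.4 j7 -1.08
```

Call:
{"fn": "carry_out", "kwargs": {
  "commands": [
    {"hand": 0.6,"travel": [0,0,0],"dr": [0,0,0]},
    {"hand": 0.6,"travel": [0,0,0],"dr": [0,0,0]},
    {"hand": 0.6,"travel": [0,0,0.05],"dr": [0,0,0]},
    {"hand": 0.6,"travel": [0.001,0.0131,0],"dr": [0,0,8.24]},
    {"hand": 0.6,"travel": [0.001,0.0131,0],"dr": [0,0,8.24]},
    {"hand": 0.6,"travel": [0.001,0.0131,0],"dr": [0,0,8.24]},
    {"hand": 0.6,"travel": [0.001,0.0131,0],"dr": [0,0,8.24]},
    {"hand": 0.6,"travel": [0.001,0.0131,0],"dr": [0,0,8.24]},
    {"hand": 0.6,"travel": [0.001,0.0131,0],"dr": [0,0,8.24]},
    {"hand": 0.6,"travel": [0.001,0.0131,0],"dr": [0,0,8.24]},
    {"hand": 0.6,"travel": [0.001,0.0131,0],"dr": [0,0,8.24]}
  ]
}}

```text
time_s: 22.15
tcp_pos: [0.4562, 0.1317, 0.1968]
ee_rot: [0.913, 0.408, 0.0, 0.0]
ft_force: [0.8, -0.3, -0.3]
finger_gap: 0.034
grip_force: 0.0
```

Call:
{"fn": "carry_out", "kwargs": {
  "commands": [
    {"hand": 0.6,"travel": [0,0,-0.024],"dr": [0,0,0]},
    {"hand": 0.6,"travel": [0,0,-0.0245],"dr": [0,0,0]},
    {"hand": 0.6,"travel": [0,0,0],"dr": [0,0,0]},
    {"hand": 1,"travel": [0,0,0],"dr": [0,0,0]},
    {"hand": 1,"travel": [0,0,0],"dr": [0,0,0]},
    {"hand": 1,"travel": [0,0,0],"dr": [0,0,0]},
    {"hand": 1,"travel": [0,0,-0.0002],"dr": [0,0,-3.6]},
    {"hand": 1,"travel": [0,0,-0.0002],"dr": [0,0,-3.6]}
  ]
}}

```text
time_s: 22.95
tcp_pos: [0.456, 0.1315, 0.1485]
ee_rot: [0.938, 0.346, 0.0, -0.001]
ft_force: [-4.0, 0.9, 10.7]
finger_gap: 0.0088
grip_force: 61.4
```

```bash
python3 -c "
from h import *
st()"
```

```text
t 22.95 p [0.456  0.1315 0.1485] yaw -49.5 tilt 0.08 gap 0.0088 F [-4.   0.9 10.7] M [0.093 0.827 0.117] g 61.4 j7 -0.57
```

Call:
{"fn": "carry_out", "kwargs": {
  "commands": [
    {"hand": 1,"travel": [0,0,-0.0002],"dr": [0,0,-3.6]},
    {"hand": 1,"travel": [0,0,-0.0002],"dr": [0,0,-3.6]}
  ]
}}

```text
time_s: 23.15
tcp_pos: [0.4558, 0.1317, 0.1484]
ee_rot: [0.958, 0.287, 0.0, -0.001]
ft_force: [-5.1, 0.3, 18.3]
finger_gap: 0.0085
grip_force: 63.3
```

```bash
python3 -c "
from h import *
st()"
```

```text
t 23.15 p [0.4558 0.1317 0.1484] yaw -56.69 tilt 0.11 gap 0.0085 F [-5.1  0.3 18.3] M [0.164 1.275 0.147] g 63.3 j7 -0.65
```

Call:
{"fn": "carry_out", "kwargs": {
  "commands": [
    {"hand": 1,"travel": [0,0,0],"dr": [0,0,-3.6]},
    {"hand": 1,"travel": [0,0,0],"dr": [0,0,-3.6]}
  ]
}}

```text
time_s: 23.35
tcp_pos: [0.4557, 0.1319, 0.1484]
ee_rot: [0.974, 0.226, 0.0, -0.001]
ft_force: [-5.7, 1.9, 14.6]
finger_gap: 0.0087
grip_force: 63.0
```

```bash
python3 -c "
from h import *
st()"
```

```text
t 23.35 p [0.4557 0.1319 0.1484] yaw -63.87 tilt 0.13 gap 0.0087 F [-5.7  1.9 14.6] M [0.321 1.265 0.157] g 63.0 j7 -0.74
```

Call:
{"fn": "carry_out", "kwargs": {
  "commands": [
    {"hand": 0.6,"travel": [0,0,0],"dr": [0,0,0]},
    {"hand": 0.6,"travel": [0,0,0],"dr": [0,0,0]},
    {"hand": 0.6,"travel": [0,0,0.05],"dr": [0,0,0]},
    {"hand": 0.6,"travel": [0.0247,-0.0281,0],"dr": [0,0,3.3]},
    {"hand": 0.6,"travel": [0.0247,-0.0281,0],"dr": [0,0,3.3]},
    {"hand": 0.6,"travel": [0.0247,-0.0281,0],"dr": [0,0,3.3]},
    {"hand": 0.6,"travel": [0.0247,-0.0281,0],"dr": [0,0,3.3]},
    {"hand": 0.6,"travel": [0,0,0],"dr": [0,0,0]},
    {"hand": 0.6,"travel": [0,0,-0.024],"dr": [0,0,0]},
    {"hand": 0.6,"travel": [0,0,-0.025],"dr": [0,0,0]},
    {"hand": 0.6,"travel": [0,0,0],"dr": [0,0,0]}
  ]
}}

```text
time_s: 24.45
tcp_pos: [0.5533, 0.0192, 0.1462]
ee_rot: [0.941, 0.337, -0.002, -0.0]
ft_force: [-0.6, -0.9, -0.1]
finger_gap: 0.0341
grip_force: 0.0
```

Call:
{"fn": "carry_out", "kwargs": {
  "commands": [
    {"hand": 1,"travel": [0,0,0],"dr": [0,0,0]},
    {"hand": 1,"travel": [0,0,0],"dr": [0,0,0]},
    {"hand": 1,"travel": [0,0,0],"dr": [0,0,0]},
    {"hand": 1,"travel": [0,0,0],"dr": [0,0,-3.6]},
    {"hand": 1,"travel": [0,0,0],"dr": [0,0,-3.6]}
  ]
}}

```text
time_s: 24.95
tcp_pos: [0.555, 0.0192, 0.149]
ee_rot: [0.961, 0.277, 0.0, -0.0]
ft_force: [-1.5, 1.1, 1.7]
finger_gap: 0.0084
grip_force: 59.8
```

```bash
python3 -c "
from h import *
st()"
```

```text
t 24.95 p [0.555  0.0192 0.149 ] yaw -57.89 tilt 0.06 gap 0.0084 F [-1.5  1.1  1.7] M [0.073 0.252 0.05 ] g 59.8 j7 -0.47
```

Call:
{"fn": "carry_out", "kwargs": {
  "commands": [
    {"hand": 1,"travel": [0,0,0],"dr": [0,0,-3.6]},
    {"hand": 1,"travel": [0,0,0],"dr": [0,0,-3.6]}
  ]
}}

```text
time_s: 25.15
tcp_pos: [0.5549, 0.0193, 0.1489]
ee_rot: [0.976, 0.216, 0.0, -0.0]
ft_force: [-0.1, 1.2, -0.1]
finger_gap: 0.0088
grip_force: 59.6
```

```bash
python3 -c "
from h import *
st()"
```

```text
t 25.15 p [0.5549 0.0193 0.1489] yaw -65.09 tilt 0.05 gap 0.0088 F [-0.1  1.2 -0.1] M [0.146 0.262 0.038] g 59.6 j7 -0.57
```

Call:
{"fn": "carry_out", "kwargs": {
  "commands": [
    {"hand": 1,"travel": [0,0,0],"dr": [0,0,-3.6]},
    {"hand": 1,"travel": [0,0,0],"dr": [0,0,-3.6]}
  ]
}}

```text
time_s: 25.35
tcp_pos: [0.5548, 0.0194, 0.1488]
ee_rot: [0.988, 0.154, 0.0, -0.0]
ft_force: [-0.4, 1.0, -1.1]
finger_gap: 0.009
grip_force: 59.6
```

```bash
python3 -c "
from h import *
st()"
```

```text
t 25.35 p [0.5548 0.0194 0.1488] yaw -72.28 tilt 0.04 gap 0.009 F [-0.4  1.  -1.1] M [0.175 0.294 0.116] g 59.6 j7 -0.66
```

Call:
{"fn": "carry_out", "kwargs": {
  "commands": [
    {"hand": 0.6,"travel": [0,0,0],"dr": [0,0,0]},
    {"hand": 0.6,"travel": [0,0,0],"dr": [0,0,0]},
    {"hand": 0.6,"travel": [0,0,0.05],"dr": [0,0,0]},
    {"hand": 0.6,"travel": [0.0013,0.0266,0],"dr": [0,0,-6.95]},
    {"hand": 0.6,"travel": [0.0013,0.0266,0],"dr": [0,0,-6.95]},
    {"hand": 0.6,"travel": [0.0013,0.0266,0],"dr": [0,0,-6.95]},
    {"hand": 0.6,"travel": [0.0013,0.0266,0],"dr": [0,0,-6.95]},
    {"hand": 0.6,"travel": [0,0,0],"dr": [0,0,0]},
    {"hand": 0.6,"travel": [0,0,-0.027],"dr": [0,0,0]},
    {"hand": 0.6,"travel": [0,0,-0.026],"dr": [0,0,0]},
    {"hand": 0.6,"travel": [0,0,0],"dr": [0,0,0]},
    {"hand": 0.6,"travel": [0,0,0],"dr": [0,0,0]}
  ]
}}

```text
time_s: 26.55
tcp_pos: [0.5603, 0.1243, 0.1458]
ee_rot: [0.996, -0.087, -0.0, 0.0]
ft_force: [0.4, 0.6, 0.8]
finger_gap: 0.0342
grip_force: 0.0
```

Call:
{"fn": "carry_out", "kwargs": {
  "commands": [
    {"hand": 1,"travel": [0,0,0],"dr": [0,0,0]},
    {"hand": 1,"travel": [0,0,0],"dr": [0,0,0]},
    {"hand": 1,"travel": [0,0,0],"dr": [0,0,0]}
  ]
}}

```text
time_s: 26.85
tcp_pos: [0.5611, 0.126, 0.1466]
ee_rot: [0.996, -0.086, 0.001, -0.001]
ft_force: [-0.5, 2.9, 6.5]
finger_gap: 0.0089
grip_force: 59.8
```

```bash
python3 -c "
from h import *
st()"
```

```text
t 26.85 p [0.5611 0.126  0.1466] yaw -99.92 tilt 0.16 gap 0.0089 F [-0.5  2.9  6.5] M [0.583 0.037 0.089] g 59.8 j7 -1.19
```

Call:
{"fn": "carry_out", "kwargs": {
  "commands": [
    {"hand": 1,"travel": [0,0,0],"dr": [0,0,-3.6]}
  ]
}}

```text
time_s: 26.95
tcp_pos: [0.5611, 0.1261, 0.1466]
ee_rot: [0.993, -0.118, 0.001, -0.001]
ft_force: [0.7, 3.4, 5.0]
finger_gap: 0.0087
grip_force: 60.0
```

```bash
python3 -c "
from h import *
st()"
```

```text
t 26.95 p [0.5611 0.1261 0.1466] yaw -103.53 tilt 0.18 gap 0.0087 F [0.7 3.4 5. ] M [ 0.672 -0.025  0.209] g 60.0 j7 -1.24
```

Call:
{"fn": "carry_out", "kwargs": {
  "commands": [
    {"hand": 1,"travel": [0,0,0],"dr": [0,0,-3.6]}
  ]
}}

```text
time_s: 27.05
tcp_pos: [0.561, 0.1262, 0.1466]
ee_rot: [0.989, -0.15, 0.001, -0.001]
ft_force: [-2.3, 4.5, 6.8]
finger_gap: 0.0091
grip_force: 60.5
```

```bash
python3 -c "
from h import *
st()"
```

```text
t 27.05 p [0.561  0.1262 0.1466] yaw -107.22 tilt 0.17 gap 0.0091 F [-2.3  4.5  6.8] M [0.933 0.549 0.25 ] g 60.5 j7 -1.29
```

Call:
{"fn": "carry_out", "kwargs": {
  "commands": [
    {"hand": 0.6,"travel": [0,0,0],"dr": [0,0,0]},
    {"hand": 0.6,"travel": [0,0,0],"dr": [0,0,0]},
    {"hand": 0.6,"travel": [0,0,0.05],"dr": [0,0,0]},
    {"hand": 0.6,"travel": [-0.028,-0.0244,0],"dr": [0,0,-0.25]},
    {"hand": 0.6,"travel": [-0.028,-0.0244,0],"dr": [0,0,-0.25]},
    {"hand": 0.6,"travel": [-0.028,-0.0244,0],"dr": [0,0,-0.25]},
    {"hand": 0.6,"travel": [-0.028,-0.0244,0],"dr": [0,0,-0.25]},
    {"hand": 0.6,"travel": [0,0,0],"dr": [0,0,0]},
    {"hand": 0.6,"travel": [0,0,-0.025],"dr": [0,0,0]},
    {"hand": 0.6,"travel": [0,0,-0.025],"dr": [0,0,0]},
    {"hand": 0.6,"travel": [0,0,0],"dr": [0,0,0]},
    {"hand": 0.6,"travel": [0,0,0],"dr": [0,0,0]}
  ]
}}

```text
time_s: 28.25
tcp_pos: [0.4483, 0.0272, 0.1455]
ee_rot: [0.987, -0.158, -0.0, 0.0]
ft_force: [1.2, -0.3, 0.1]
finger_gap: 0.0344
grip_force: 0.0
```

Call:
{"fn": "carry_out", "kwargs": {
  "commands": [
    {"hand": 1,"travel": [0,0,0],"dr": [0,0,0]},
    {"hand": 1,"travel": [0,0,0],"dr": [0,0,0]},
    {"hand": 1,"travel": [0,0,0],"dr": [0,0,0]}
  ]
}}

```text
time_s: 28.55
tcp_pos: [0.4487, 0.0275, 0.1461]
ee_rot: [0.987, -0.158, 0.001, -0.0]
ft_force: [-0.7, -1.3, 6.1]
finger_gap: 0.009
grip_force: 64.0
```

```bash
python3 -c "
from h import *
st()"
```

```text
t 28.55 p [0.4487 0.0275 0.1461] yaw -108.16 tilt 0.09 gap 0.009 F [-0.7 -1.3  6.1] M [-0.187  0.225  0.022] g 64.0 j7 -1.06
```

Call:
{"fn": "carry_out", "kwargs": {
  "commands": [
    {"hand": 1,"travel": [0,0,0],"dr": [0,0,-3.6]}
  ]
}}

```text
time_s: 28.65
tcp_pos: [0.4487, 0.0276, 0.1461]
ee_rot: [0.982, -0.189, 0.001, -0.0]
ft_force: [0.5, -0.4, 3.7]
finger_gap: 0.0085
grip_force: 63.9
```

```bash
python3 -c "
from h import *
st()"
```

```text
t 28.65 p [0.4487 0.0276 0.1461] yaw -111.77 tilt 0.11 gap 0.0085 F [ 0.5 -0.4  3.7] M [-0.184  0.095  0.224] g 63.9 j7 -1.11
```

Call:
{"fn": "carry_out", "kwargs": {
  "commands": [
    {"hand": 1,"travel": [0,0,0],"dr": [0,0,-3.6]}
  ]
}}

```text
time_s: 28.75
tcp_pos: [0.4488, 0.0277, 0.1461]
ee_rot: [0.975, -0.22, 0.001, -0.0]
ft_force: [4.5, -3.1, 1.4]
finger_gap: 0.0084
grip_force: 63.6
```

```bash
python3 -c "
from h import *
st()"
```

```text
t 28.75 p [0.4488 0.0277 0.1461] yaw -115.47 tilt 0.11 gap 0.0084 F [ 4.5 -3.1  1.4] M [-0.523 -1.003  0.124] g 63.6 j7 -1.16
```

Call:
{"fn": "carry_out", "kwargs": {
  "commands": [
    {"hand": 0.6,"travel": [0,0,0],"dr": [0,0,0]},
    {"hand": 0.6,"travel": [0,0,0],"dr": [0,0,0]},
    {"hand": 0.6,"travel": [0,0,0.05],"dr": [0,0,0]},
    {"hand": 0.6,"travel": [0.001,0.0149,0],"dr": [0,0,7.37]},
    {"hand": 0.6,"travel": [0.001,0.0149,0],"dr": [0,0,7.37]},
    {"hand": 0.6,"travel": [0.001,0.0149,0],"dr": [0,0,7.37]},
    {"hand": 0.6,"travel": [0.001,0.0149,0],"dr": [0,0,7.37]},
    {"hand": 0.6,"travel": [0.001,0.0149,0],"dr": [0,0,7.37]},
    {"hand": 0.6,"travel": [0.001,0.0149,0],"dr": [0,0,7.37]},
    {"hand": 0.6,"travel": [0.001,0.0149,0],"dr": [0,0,7.37]}
  ]
}}

```text
time_s: 29.75
tcp_pos: [0.455, 0.1326, 0.1954]
ee_rot: [0.973, 0.23, 0.0, -0.0]
ft_force: [-0.1, 0.0, 0.2]
finger_gap: 0.034
grip_force: 0.0
```

Call:
{"fn": "carry_out", "kwargs": {
  "commands": [
    {"hand": 0.6,"travel": [0,0,-0.025],"dr": [0,0,0]},
    {"hand": 0.6,"travel": [0,0,-0.025],"dr": [0,0,0]},
    {"hand": 0.6,"travel": [0,0,0],"dr": [0,0,0]},
    {"hand": 0.6,"travel": [0,0,0],"dr": [0,0,0]},
    {"hand": 1,"travel": [0,0,0],"dr": [0,0,0]},
    {"hand": 1,"travel": [0,0,0],"dr": [0,0,0]},
    {"hand": 1,"travel": [0,0,0],"dr": [0,0,0]}
  ]
}}

```text
time_s: 30.45
tcp_pos: [0.4555, 0.132, 0.1462]
ee_rot: [0.974, 0.227, 0.001, -0.0]
ft_force: [-1.1, -0.3, 7.1]
finger_gap: 0.0088
grip_force: 64.0
```

```bash
python3 -c "
from h import *
st()"
```

```text
t 30.45 p [0.4555 0.132  0.1462] yaw -63.77 tilt 0.09 gap 0.0088 F [-1.1 -0.3  7.1] M [-0.124  0.217  0.039] g 64.0 j7 -0.73
```

Call:
{"fn": "carry_out", "kwargs": {
  "commands": [
    {"hand": 1,"travel": [0,0,0],"dr": [0,0,-3.6]}
  ]
}}

```text
time_s: 30.55
tcp_pos: [0.4555, 0.1321, 0.1463]
ee_rot: [0.981, 0.196, 0.001, -0.0]
ft_force: [-0.8, -0.3, 4.6]
finger_gap: 0.0085
grip_force: 64.0
```

```bash
python3 -c "
from h import *
st()"
```

```text
t 30.55 p [0.4555 0.1321 0.1463] yaw -67.37 tilt 0.1 gap 0.0085 F [-0.8 -0.3  4.6] M [0.005 0.269 0.216] g 64.0 j7 -0.77
```

Call:
{"fn": "carry_out", "kwargs": {
  "commands": [
    {"hand": 1,"travel": [0,0,0],"dr": [0,0,-3.6]}
  ]
}}

```text
time_s: 30.65
tcp_pos: [0.4553, 0.1322, 0.1462]
ee_rot: [0.986, 0.164, 0.001, -0.001]
ft_force: [-3.2, -0.8, 6.3]
finger_gap: 0.0087
grip_force: 64.2
```

```bash
python3 -c "
from h import *
st()"
```

```text
t 30.65 p [0.4553 0.1322 0.1462] yaw -71.07 tilt 0.09 gap 0.0087 F [-3.2 -0.8  6.3] M [-0.121  0.544  0.254] g 64.2 j7 -0.82
```

Call:
{"fn": "carry_out", "kwargs": {
  "commands": [
    {"hand": 0.6,"travel": [0,0,0],"dr": [0,0,0]},
    {"hand": 0.6,"travel": [0,0,0],"dr": [0,0,0]},
    {"hand": 0.6,"travel": [0,0,0.05],"dr": [0,0,0]},
    {"hand": 0.6,"travel": [0.0248,-0.0282,0],"dr": [0,0,-0.3]},
    {"hand": 0.6,"travel": [0.0248,-0.0282,0],"dr": [0,0,-0.3]},
    {"hand": 0.6,"travel": [0.0248,-0.0282,0],"dr": [0,0,-0.3]},
    {"hand": 0.6,"travel": [0.0248,-0.0282,0],"dr": [0,0,-0.3]},
    {"hand": 0.6,"travel": [0,0,0],"dr": [0,0,0]},
    {"hand": 0.6,"travel": [0,0,-0.025],"dr": [0,0,0]},
    {"hand": 0.6,"travel": [0,0,-0.025],"dr": [0,0,0]},
    {"hand": 0.6,"travel": [0,0,0],"dr": [0,0,0]},
    {"hand": 0.6,"travel": [0,0,0],"dr": [0,0,0]}
  ]
}}

```text
time_s: 31.85
tcp_pos: [0.5541, 0.0191, 0.1455]
ee_rot: [0.988, 0.155, -0.0, 0.0]
ft_force: [0.2, -0.1, 0.3]
finger_gap: 0.0343
grip_force: 0.0
```

Call:
{"fn": "carry_out", "kwargs": {
  "commands": [
    {"hand": 1,"travel": [0,0,0],"dr": [0,0,0]},
    {"hand": 1,"travel": [0,0,0],"dr": [0,0,0]},
    {"hand": 1,"travel": [0,0,0],"dr": [0,0,0]}
  ]
}}

```text
time_s: 32.15
tcp_pos: [0.5547, 0.0196, 0.1464]
ee_rot: [0.988, 0.155, 0.001, -0.0]
ft_force: [-1.4, 1.1, 5.5]
finger_gap: 0.0086
grip_force: 61.8
```

```bash
python3 -c "
from h import *
st()"
```

```text
t 32.15 p [0.5547 0.0196 0.1464] yaw -72.15 tilt 0.09 gap 0.0086 F [-1.4  1.1  5.5] M [0.203 0.25  0.017] g 61.8 j7 -0.65
```

Call:
{"fn": "carry_out", "kwargs": {
  "commands": [
    {"hand": 1,"travel": [0,0,0],"dr": [0,0,-3.6]}
  ]
}}

```text
time_s: 32.25
tcp_pos: [0.5547, 0.0196, 0.1464]
ee_rot: [0.992, 0.124, 0.001, -0.001]
ft_force: [-0.3, 0.7, 3.5]
finger_gap: 0.0085
grip_force: 61.5
```

```bash
python3 -c "
from h import *
st()"
```

```text
t 32.25 p [0.5547 0.0196 0.1464] yaw -75.76 tilt 0.11 gap 0.0085 F [-0.3  0.7  3.5] M [0.233 0.243 0.293] g 61.5 j7 -0.7
```

Call:
{"fn": "carry_out", "kwargs": {
  "commands": [
    {"hand": 1,"travel": [0,0,0],"dr": [0,0,-3.6]}
  ]
}}

```text
time_s: 32.35
tcp_pos: [0.5547, 0.0197, 0.1464]
ee_rot: [0.996, 0.092, 0.001, -0.001]
ft_force: [1.6, 1.9, 4.0]
finger_gap: 0.0088
grip_force: 61.5
```

```bash
python3 -c "
from h import *
st()"
```

```text
t 32.35 p [0.5547 0.0197 0.1464] yaw -79.45 tilt 0.11 gap 0.0088 F [1.6 1.9 4. ] M [ 0.543 -0.776  0.263] g 61.5 j7 -0.75
```

Call:
{"fn": "carry_out", "kwargs": {
  "commands": [
    {"hand": 0.6,"travel": [0,0,0],"dr": [0,0,0]},
    {"hand": 0.6,"travel": [0,0,0],"dr": [0,0,0]},
    {"hand": 0.6,"travel": [0,0,0.05],"dr": [0,0,0]},
    {"hand": 0.6,"travel": [0.0016,0.0266,0],"dr": [0,0,-6.5]},
    {"hand": 0.6,"travel": [0.0016,0.0266,0],"dr": [0,0,-6.5]},
    {"hand": 0.6,"travel": [0.0016,0.0266,0],"dr": [0,0,-6.5]},
    {"hand": 0.6,"travel": [0.0016,0.0266,0],"dr": [0,0,-6.5]},
    {"hand": 0.6,"travel": [0,0,0],"dr": [0,0,0]},
    {"hand": 0.6,"travel": [0,0,-0.025],"dr": [0,0,0]},
    {"hand": 0.6,"travel": [0,0,-0.025],"dr": [0,0,0]},
    {"hand": 0.6,"travel": [0,0,0],"dr": [0,0,0]},
    {"hand": 0.6,"travel": [0,0,0],"dr": [0,0,0]}
  ]
}}

```text
time_s: 33.55
tcp_pos: [0.5607, 0.1246, 0.1457]
ee_rot: [0.991, -0.134, -0.0, 0.0]
ft_force: [-0.4, -0.3, 0.1]
finger_gap: 0.0339
grip_force: 0.0
```

Call:
{"fn": "carry_out", "kwargs": {
  "commands": [
    {"hand": 1,"travel": [0,0,0],"dr": [0,0,0]},
    {"hand": 1,"travel": [0,0,0],"dr": [0,0,0]},
    {"hand": 1,"travel": [0,0,0],"dr": [0,0,0]},
    {"hand": 1,"travel": [0,0,0],"dr": [0,0,0]}
  ]
}}

```text
time_s: 33.95
tcp_pos: [0.5616, 0.126, 0.1465]
ee_rot: [0.991, -0.134, 0.001, -0.001]
ft_force: [0.3, 2.4, 6.4]
finger_gap: 0.0089
grip_force: 60.2
```

```bash
python3 -c "
from h import *
st()"
```

```text
t 33.95 p [0.5616 0.126  0.1465] yaw -105.35 tilt 0.14 gap 0.0089 F [0.3 2.4 6.4] M [0.456 0.018 0.041] g 60.2 j7 -1.26
```

Call:
{"fn": "carry_out", "kwargs": {
  "commands": [
    {"hand": 1,"travel": [0,0,0],"dr": [0,0,-1.8]}
  ]
}}

```text
time_s: 34.05
tcp_pos: [0.5616, 0.1261, 0.1465]
ee_rot: [0.989, -0.149, 0.001, -0.001]
ft_force: [0.7, 2.0, 6.2]
finger_gap: 0.0087
grip_force: 60.3
```

```bash
python3 -c "
from h import *
st()"
```

```text
t 34.05 p [0.5616 0.1261 0.1465] yaw -107.14 tilt 0.15 gap 0.0087 F [0.7 2.  6.2] M [0.484 0.027 0.218] g 60.3 j7 -1.29
```

Call:
{"fn": "carry_out", "kwargs": {
  "commands": [
    {"hand": 1,"travel": [0,0,0],"dr": [0,0,-1.8]}
  ]
}}

```text
time_s: 34.15
tcp_pos: [0.5616, 0.1261, 0.1465]
ee_rot: [0.986, -0.165, 0.001, -0.001]
ft_force: [0.4, 1.0, 6.2]
finger_gap: 0.009
grip_force: 60.6
```

```bash
python3 -c "
from h import *
st()"
```

```text
t 34.15 p [0.5616 0.1261 0.1465] yaw -108.99 tilt 0.15 gap 0.009 F [0.4 1.  6.2] M [0.445 0.015 0.291] g 60.6 j7 -1.31
```

Call:
{"fn": "carry_out", "kwargs": {
  "commands": [
    {"hand": 1,"travel": [0,0,0],"dr": [0,0,-1.8]}
  ]
}}

```text
time_s: 34.25
tcp_pos: [0.5616, 0.1262, 0.1465]
ee_rot: [0.984, -0.18, 0.001, -0.001]
ft_force: [0.0, 2.6, 6.0]
finger_gap: 0.0088
grip_force: 60.6
```

```bash
python3 -c "
from h import *
st()"
```

```text
t 34.25 p [0.5616 0.1262 0.1465] yaw -110.78 tilt 0.14 gap 0.0088 F [0.  2.6 6. ] M [ 0.454 -0.009  0.343] g 60.6 j7 -1.34
```

Call:
{"fn": "carry_out", "kwargs": {
  "commands": [
    {"hand": 0.6,"travel": [0,0,0],"dr": [0,0,0]},
    {"hand": 0.6,"travel": [0,0,0],"dr": [0,0,0]},
    {"hand": 0.6,"travel": [0,0,0.05],"dr": [0,0,0]},
    {"hand": 0.6,"travel": [-0.0282,-0.0244,0],"dr": [0,0,-0.68]},
    {"hand": 0.6,"travel": [-0.0282,-0.0244,0],"dr": [0,0,-0.68]},
    {"hand": 0.6,"travel": [-0.0282,-0.0244,0],"dr": [0,0,-0.68]},
    {"hand": 0.6,"travel": [-0.0282,-0.0244,0],"dr": [0,0,-0.68]},
    {"hand": 0.6,"travel": [0,0,0],"dr": [0,0,0]},
    {"hand": 0.6,"travel": [0,0,-0.025],"dr": [0,0,0]},
    {"hand": 0.6,"travel": [0,0,-0.025],"dr": [0,0,0]},
    {"hand": 0.6,"travel": [0,0,0],"dr": [0,0,0]},
    {"hand": 0.6,"travel": [0,0,0],"dr": [0,0,0]}
  ]
}}

```text
time_s: 35.45
tcp_pos: [0.448, 0.0276, 0.1455]
ee_rot: [0.979, -0.204, -0.0, 0.0]
ft_force: [-0.3, -0.2, 0.1]
finger_gap: 0.0343
grip_force: 0.0
```

Call:
{"fn": "carry_out", "kwargs": {
  "commands": [
    {"hand": 1,"travel": [0,0,0],"dr": [0,0,0]},
    {"hand": 1,"travel": [0,0,0],"dr": [0,0,0]},
    {"hand": 1,"travel": [0,0,0],"dr": [0,0,0]},
    {"hand": 1,"travel": [0,0,0],"dr": [0,0,0]},
    {"hand": 1,"travel": [0,0,0],"dr": [0,0,-1.8]}
  ]
}}

```text
time_s: 35.95
tcp_pos: [0.4484, 0.0278, 0.1461]
ee_rot: [0.976, -0.219, 0.001, -0.0]
ft_force: [-0.4, -0.7, 8.1]
finger_gap: 0.0087
grip_force: 66.3
```

```bash
python3 -c "
from h import *
st()"
```

```text
t 35.95 p [0.4484 0.0278 0.1461] yaw -115.34 tilt 0.1 gap 0.0087 F [-0.4 -0.7  8.1] M [-0.274  0.194  0.119] g 66.3 j7 -1.16
```

Call:
{"fn": "carry_out", "kwargs": {
  "commands": [
    {"hand": 1,"travel": [0,0,0],"dr": [0,0,-1.8]}
  ]
}}

```text
time_s: 36.05
tcp_pos: [0.4485, 0.0279, 0.1461]
ee_rot: [0.972, -0.235, 0.001, -0.0]
ft_force: [-1.9, -0.2, 9.2]
finger_gap: 0.0091
grip_force: 66.4
```

```bash
python3 -c "
from h import *
st()"
```

```text
t 36.05 p [0.4485 0.0279 0.1461] yaw -117.2 tilt 0.09 gap 0.0091 F [-1.9 -0.2  9.2] M [-0.113  0.289  0.274] g 66.4 j7 -1.18
```

Call:
{"fn": "carry_out", "kwargs": {
  "commands": [
    {"hand": 1,"travel": [0,0,0],"dr": [0,0,-1.8]}
  ]
}}

```text
time_s: 36.15
tcp_pos: [0.4485, 0.0279, 0.1461]
ee_rot: [0.968, -0.25, 0.001, -0.0]
ft_force: [-0.3, -0.8, 9.2]
finger_gap: 0.009
grip_force: 66.4
```

```bash
python3 -c "
from h import *
st()"
```

```text
t 36.15 p [0.4485 0.0279 0.1461] yaw -118.99 tilt 0.09 gap 0.009 F [-0.3 -0.8  9.2] M [-0.039  0.229  0.218] g 66.4 j7 -1.2
```

Call:
{"fn": "carry_out", "kwargs": {
  "commands": [
    {"hand": 1,"travel": [0,0,0],"dr": [0,0,-1.8]}
  ]
}}

```text
time_s: 36.25
tcp_pos: [0.4485, 0.028, 0.1461]
ee_rot: [0.964, -0.265, 0.001, -0.0]
ft_force: [-0.6, 0.3, 9.1]
finger_gap: 0.0089
grip_force: 66.4
```

```bash
python3 -c "
from h import *
st()"
```

```text
t 36.25 p [0.4485 0.028  0.1461] yaw -120.78 tilt 0.09 gap 0.0089 F [-0.6  0.3  9.1] M [-0.066  0.214  0.343] g 66.4 j7 -1.23
```

Call:
{"fn": "carry_out", "kwargs": {
  "commands": [
    {"hand": 0.6,"travel": [0,0,0],"dr": [0,0,0]},
    {"hand": 0.6,"travel": [0,0,0],"dr": [0,0,0]},
    {"hand": 0.6,"travel": [0,0,0.05],"dr": [0,0,0]},
    {"hand": 0.6,"travel": [0.001,0.0149,0],"dr": [0,0,7.36]},
    {"hand": 0.6,"travel": [0.001,0.0149,0],"dr": [0,0,7.36]},
    {"hand": 0.6,"travel": [0.001,0.0149,0],"dr": [0,0,7.36]},
    {"hand": 0.6,"travel": [0.001,0.0149,0],"dr": [0,0,7.36]},
    {"hand": 0.6,"travel": [0.001,0.0149,0],"dr": [0,0,7.36]},
    {"hand": 0.6,"travel": [0.001,0.0149,0],"dr": [0,0,7.36]},
    {"hand": 0.6,"travel": [0.001,0.0149,0],"dr": [0,0,7.36]}
  ]
}}

```text
time_s: 37.25
tcp_pos: [0.4548, 0.133, 0.1954]
ee_rot: [0.983, 0.183, 0.0, -0.0]
ft_force: [0.3, -1.2, -0.1]
finger_gap: 0.0344
grip_force: 0.0
```

Call:
{"fn": "carry_out", "kwargs": {
  "commands": [
    {"hand": 0.6,"travel": [0,0,-0.025],"dr": [0,0,0]},
    {"hand": 0.6,"travel": [0,0,-0.025],"dr": [0,0,0]},
    {"hand": 0.6,"travel": [0,0,0],"dr": [0,0,0]},
    {"hand": 0.6,"travel": [0,0,0],"dr": [0,0,0]},
    {"hand": 1,"travel": [0,0,0],"dr": [0,0,0]},
    {"hand": 1,"travel": [0,0,0],"dr": [0,0,0]},
    {"hand": 1,"travel": [0,0,0],"dr": [0,0,0]},
    {"hand": 1,"travel": [0,0,0],"dr": [0,0,0]},
    {"hand": 1,"travel": [0,0,0],"dr": [0,0,-1.8]}
  ]
}}

```text
time_s: 38.15
tcp_pos: [0.4554, 0.1323, 0.1462]
ee_rot: [0.986, 0.165, 0.001, -0.0]
ft_force: [-1.9, -0.8, 7.7]
finger_gap: 0.0087
grip_force: 64.2
```

```bash
python3 -c "
from h import *
st()"
```

```text
t 38.15 p [0.4554 0.1323 0.1462] yaw -71.03 tilt 0.1 gap 0.0087 F [-1.9 -0.8  7.7] M [-0.162  0.277  0.239] g 64.2 j7 -0.82
```

Call:
{"fn": "carry_out", "kwargs": {
  "commands": [
    {"hand": 1,"travel": [0,0,0],"dr": [0,0,-1.8]}
  ]
}}

```text
time_s: 38.25
tcp_pos: [0.4554, 0.1323, 0.1462]
ee_rot: [0.989, 0.149, 0.001, -0.0]
ft_force: [-2.0, -0.3, 8.7]
finger_gap: 0.0088
grip_force: 64.3
```

```bash
python3 -c "
from h import *
st()"
```

```text
t 38.25 p [0.4554 0.1323 0.1462] yaw -72.88 tilt 0.1 gap 0.0088 F [-2.  -0.3  8.7] M [-0.124  0.23   0.339] g 64.3 j7 -0.85
```

Call:
{"fn": "carry_out", "kwargs": {
  "commands": [
    {"hand": 1,"travel": [0,0,0],"dr": [0,0,-1.8]}
  ]
}}

```text
time_s: 38.35
tcp_pos: [0.4554, 0.1324, 0.1462]
ee_rot: [0.991, 0.133, 0.001, -0.0]
ft_force: [-1.3, -0.6, 8.2]
finger_gap: 0.009
grip_force: 64.4
```

```bash
python3 -c "
from h import *
st()"
```

```text
t 38.35 p [0.4554 0.1324 0.1462] yaw -74.67 tilt 0.09 gap 0.009 F [-1.3 -0.6  8.2] M [-0.117  0.305  0.4  ] g 64.4 j7 -0.87
```

Call:
{"fn": "carry_out", "kwargs": {
  "commands": [
    {"hand": 0.6,"travel": [0,0,0],"dr": [0,0,0]},
    {"hand": 0.6,"travel": [0,0,0],"dr": [0,0,0]},
    {"hand": 0.6,"travel": [0,0,0.05],"dr": [0,0,0]},
    {"hand": 0.6,"travel": [0.0248,-0.0282,0],"dr": [0,0,-0.75]},
    {"hand": 0.6,"travel": [0.0248,-0.0282,0],"dr": [0,0,-0.75]},
    {"hand": 0.6,"travel": [0.0248,-0.0282,0],"dr": [0,0,-0.75]},
    {"hand": 0.6,"travel": [0.0248,-0.0282,0],"dr": [0,0,-0.75]},
    {"hand": 0.6,"travel": [0,0,0],"dr": [0,0,0]},
    {"hand": 0.6,"travel": [0,0,-0.025],"dr": [0,0,0]},
    {"hand": 0.6,"travel": [0,0,-0.025],"dr": [0,0,0]},
    {"hand": 0.6,"travel": [0,0,0],"dr": [0,0,0]},
    {"hand": 0.6,"travel": [0,0,0],"dr": [0,0,0]}
  ]
}}

```text
time_s: 39.55
tcp_pos: [0.5537, 0.0196, 0.1455]
ee_rot: [0.994, 0.108, -0.001, 0.0]
ft_force: [0.8, 0.0, 0.2]
finger_gap: 0.0347
grip_force: 0.0
```

Call:
{"fn": "carry_out", "kwargs": {
  "commands": [
    {"hand": 1,"travel": [0,0,0],"dr": [0,0,0]},
    {"hand": 1,"travel": [0,0,0],"dr": [0,0,0]},
    {"hand": 1,"travel": [0,0,0],"dr": [0,0,0]},
    {"hand": 1,"travel": [0,0,0],"dr": [0,0,0]},
    {"hand": 1,"travel": [0,0,0],"dr": [0,0,-1.8]}
  ]
}}

```text
time_s: 40.05
tcp_pos: [0.5546, 0.0197, 0.1464]
ee_rot: [0.996, 0.092, 0.001, -0.0]
ft_force: [-1.3, 0.8, 7.9]
finger_gap: 0.0087
grip_force: 61.2
```

```bash
python3 -c "
from h import *
st()"
```

```text
t 40.05 p [0.5546 0.0197 0.1464] yaw -79.41 tilt 0.1 gap 0.0087 F [-1.3  0.8  7.9] M [0.121 0.297 0.223] g 61.2 j7 -0.75
```

Call:
{"fn": "carry_out", "kwargs": {
  "commands": [
    {"hand": 1,"travel": [0,0,0],"dr": [0,0,-1.2]}
  ]
}}

```text
time_s: 40.15
tcp_pos: [0.5545, 0.0197, 0.1464]
ee_rot: [0.997, 0.081, 0.001, -0.0]
ft_force: [-2.4, 1.0, 8.8]
finger_gap: 0.0089
grip_force: 61.4
```

```bash
python3 -c "
from h import *
st()"
```

```text
t 40.15 p [0.5545 0.0197 0.1464] yaw -80.68 tilt 0.1 gap 0.0089 F [-2.4  1.   8.8] M [0.156 0.34  0.268] g 61.4 j7 -0.77
```

Call:
{"fn": "carry_out", "kwargs": {
  "commands": [
    {"hand": 1,"travel": [0,0,0],"dr": [0,0,-1.2]}
  ]
}}

```text
time_s: 40.25
tcp_pos: [0.5546, 0.0197, 0.1463]
ee_rot: [0.997, 0.071, 0.001, -0.0]
ft_force: [-2.3, -0.1, 8.2]
finger_gap: 0.0086
grip_force: 61.4
```

```bash
python3 -c "
from h import *
st()"
```

```text
t 40.25 p [0.5546 0.0197 0.1463] yaw -81.85 tilt 0.09 gap 0.0086 F [-2.3 -0.1  8.2] M [0.17  0.382 0.27 ] g 61.4 j7 -0.78
```

Call:
{"fn": "carry_out", "kwargs": {
  "commands": [
    {"hand": 1,"travel": [0,0,0],"dr": [0,0,-1.2]}
  ]
}}

```text
time_s: 40.35
tcp_pos: [0.5546, 0.0197, 0.1463]
ee_rot: [0.998, 0.061, 0.001, -0.0]
ft_force: [-1.8, 0.5, 8.9]
finger_gap: 0.009
grip_force: 61.4
```

```bash
python3 -c "
from h import *
st()"
```

```text
t 40.35 p [0.5546 0.0197 0.1463] yaw -83.04 tilt 0.09 gap 0.009 F [-1.8  0.5  8.9] M [0.198 0.365 0.355] g 61.4 j7 -0.8
```

Call:
{"fn": "carry_out", "kwargs": {
  "commands": [
    {"hand": 0.6,"travel": [0,0,0],"dr": [0,0,0]},
    {"hand": 0.6,"travel": [0,0,0],"dr": [0,0,0]},
    {"hand": 0.6,"travel": [0,0,0.05],"dr": [0,0,0]},
    {"hand": 0.6,"travel": [0.0016,0.0266,0],"dr": [0,0,-6.12]},
    {"hand": 0.6,"travel": [0.0016,0.0266,0],"dr": [0,0,-6.12]},
    {"hand": 0.6,"travel": [0.0016,0.0266,0],"dr": [0,0,-6.12]},
    {"hand": 0.6,"travel": [0.0016,0.0266,0],"dr": [0,0,-6.12]},
    {"hand": 0.6,"travel": [0,0,0],"dr": [0,0,0]},
    {"hand": 0.6,"travel": [0,0,-0.025],"dr": [0,0,0]},
    {"hand": 0.6,"travel": [0,0,-0.025],"dr": [0,0,0]},
    {"hand": 0.6,"travel": [0,0,0],"dr": [0,0,0]},
    {"hand": 0.6,"travel": [0,0,0],"dr": [0,0,0]}
  ]
}}

```text
time_s: 41.55
tcp_pos: [0.5605, 0.125, 0.1456]
ee_rot: [0.988, -0.152, -0.0, 0.0]
ft_force: [0.3, -1.1, 0.1]
finger_gap: 0.0343
grip_force: 0.0
```

Call:
{"fn": "carry_out", "kwargs": {
  "commands": [
    {"hand": 1,"travel": [0,0,0],"dr": [0,0,0]},
    {"hand": 1,"travel": [0,0,0],"dr": [0,0,0]},
    {"hand": 1,"travel": [0,0,0],"dr": [0,0,0]},
    {"hand": 1,"travel": [0,0,0],"dr": [0,0,0]},
    {"hand": 1,"travel": [0,0,0],"dr": [0,0,-1.8]},
    {"hand": 1,"travel": [0,0,0],"dr": [0,0,-1.2]}
  ]
}}

```text
time_s: 42.15
tcp_pos: [0.5614, 0.1263, 0.1465]
ee_rot: [0.984, -0.178, 0.001, -0.001]
ft_force: [-0.2, 2.2, 8.0]
finger_gap: 0.0086
grip_force: 61.4
```

```bash
python3 -c "
from h import *
st()"
```

```text
t 42.15 p [0.5614 0.1263 0.1465] yaw -110.55 tilt 0.14 gap 0.0086 F [-0.2  2.2  8. ] M [0.478 0.108 0.228] g 61.4 j7 -1.34
```

Call:
{"fn": "carry_out", "kwargs": {
  "commands": [
    {"hand": 1,"travel": [0,0,0],"dr": [0,0,-1.0]}
  ]
}}

```text
time_s: 42.25
tcp_pos: [0.5614, 0.1263, 0.1465]
ee_rot: [0.982, -0.187, 0.001, -0.001]
ft_force: [-0.9, 2.5, 9.2]
finger_gap: 0.0092
grip_force: 61.5
```

```bash
python3 -c "
from h import *
st()"
```

```text
t 42.25 p [0.5614 0.1263 0.1465] yaw -111.53 tilt 0.13 gap 0.0092 F [-0.9  2.5  9.2] M [0.461 0.077 0.249] g 61.5 j7 -1.35
```

Call:
{"fn": "carry_out", "kwargs": {
  "commands": [
    {"hand": 1,"travel": [0,0,0],"dr": [0,0,-1.2]}
  ]
}}

```text
time_s: 42.35
tcp_pos: [0.5614, 0.1263, 0.1465]
ee_rot: [0.98, -0.197, 0.001, -0.001]
ft_force: [-0.6, 2.3, 8.7]
finger_gap: 0.0089
grip_force: 61.6
```

```bash
python3 -c "
from h import *
st()"
```

```text
t 42.35 p [0.5614 0.1263 0.1465] yaw -112.72 tilt 0.14 gap 0.0089 F [-0.6  2.3  8.7] M [0.46  0.055 0.372] g 61.6 j7 -1.37
```

Call:
{"fn": "carry_out", "kwargs": {
  "commands": [
    {"hand": 0.6,"travel": [0,0,0],"dr": [0,0,0]},
    {"hand": 0.6,"travel": [0,0,0],"dr": [0,0,0]},
    {"hand": 0.6,"travel": [0,0,0.05],"dr": [0,0,0]},
    {"hand": 0.6,"travel": [-0.0282,-0.0244,0],"dr": [0,0,-1.2]},
    {"hand": 0.6,"travel": [-0.0282,-0.0244,0],"dr": [0,0,-1.2]},
    {"hand": 0.6,"travel": [-0.0282,-0.0244,0],"dr": [0,0,-1.2]},
    {"hand": 0.6,"travel": [-0.0282,-0.0244,0],"dr": [0,0,-1.2]},
    {"hand": 0.6,"travel": [0,0,0],"dr": [0,0,0]},
    {"hand": 0.6,"travel": [0,0,-0.025],"dr": [0,0,0]},
    {"hand": 0.6,"travel": [0,0,-0.025],"dr": [0,0,0]},
    {"hand": 0.6,"travel": [0,0,0],"dr": [0,0,0]},
    {"hand": 0.6,"travel": [0,0,0],"dr": [0,0,0]}
  ]
}}

```text
time_s: 43.55
tcp_pos: [0.4478, 0.0279, 0.1455]
ee_rot: [0.971, -0.238, -0.0, 0.0]
ft_force: [0.5, -1.1, 0.2]
finger_gap: 0.034
grip_force: 0.0
```

Call:
{"fn": "carry_out", "kwargs": {
  "commands": [
    {"hand": 1,"travel": [0,0,0],"dr": [0,0,0]},
    {"hand": 1,"travel": [0,0,0],"dr": [0,0,0]},
    {"hand": 1,"travel": [0,0,0],"dr": [0,0,0]},
    {"hand": 1,"travel": [0,0,0],"dr": [0,0,0]},
    {"hand": 1,"travel": [0,0,0],"dr": [0,0,-1.8]},
    {"hand": 1,"travel": [0,0,0],"dr": [0,0,-1.2]}
  ]
}}

```text
time_s: 44.15
tcp_pos: [0.4482, 0.0282, 0.1461]
ee_rot: [0.965, -0.264, 0.001, -0.0]
ft_force: [-1.7, 0.0, 9.9]
finger_gap: 0.0089
grip_force: 65.6
```

```bash
python3 -c "
from h import *
st()"
```

```text
t 44.15 p [0.4482 0.0282 0.1461] yaw -120.57 tilt 0.09 gap 0.0089 F [-1.7  0.   9.9] M [-0.173  0.222  0.207] g 65.6 j7 -1.23
```

Call:
{"fn": "carry_out", "kwargs": {
  "commands": [
    {"hand": 1,"travel": [0,0,0],"dr": [0,0,-1.0]}
  ]
}}

```text
time_s: 44.25
tcp_pos: [0.4483, 0.0282, 0.1461]
ee_rot: [0.962, -0.272, 0.001, -0.0]
ft_force: [-1.3, -0.1, 8.7]
finger_gap: 0.0087
grip_force: 65.6
```

```bash
python3 -c "
from h import *
st()"
```

```text
t 44.25 p [0.4483 0.0282 0.1461] yaw -121.54 tilt 0.09 gap 0.0087 F [-1.3 -0.1  8.7] M [-0.123  0.3    0.255] g 65.6 j7 -1.24
```

Call:
{"fn": "carry_out", "kwargs": {
  "commands": [
    {"hand": 1,"travel": [0,0,0],"dr": [0,0,-1.2]}
  ]
}}

```text
time_s: 44.35
tcp_pos: [0.4483, 0.0282, 0.1461]
ee_rot: [0.959, -0.282, 0.001, -0.0]
ft_force: [-0.6, 0.6, 10.0]
finger_gap: 0.0089
grip_force: 65.6
```

```bash
python3 -c "
from h import *
st()"
```

```text
t 44.35 p [0.4483 0.0282 0.1461] yaw -122.73 tilt 0.09 gap 0.0089 F [-0.6  0.6 10. ] M [-0.12   0.247  0.252] g 65.6 j7 -1.26
```

Call:
{"fn": "carry_out", "kwargs": {
  "commands": [
    {"hand": 0.6,"travel": [0,0,0],"dr": [0,0,0]},
    {"hand": 0.6,"travel": [0,0,0],"dr": [0,0,0]},
    {"hand": 0.6,"travel": [0,0,0.05],"dr": [0,0,0]},
    {"hand": 0.6,"travel": [0,0,0.05],"dr": [0,0,0]},
    {"hand": 0.6,"travel": [0,0,0.05],"dr": [0,0,0]},
    {"hand": 0.6,"travel": [0,-0.04,0.02],"dr": [0,0,0]},
    {"hand": 0.6,"travel": [0,-0.045,0],"dr": [0,0,0]},
    {"hand": 0.6,"travel": [0,-0.045,0],"dr": [0,0,0]},
    {"hand": 0.6,"travel": [0,-0.045,0],"dr": [0,0,0]},
    {"hand": 0.6,"travel": [0,0,0],"dr": [0,0,0]},
    {"hand": 0.6,"travel": [0,0,0],"dr": [0,0,0]}
  ]
}}

```text
time_s: 45.45
tcp_pos: [0.4471, -0.1482, 0.3153]
ee_rot: [0.959, -0.283, -0.0, -0.0]
ft_force: [-0.0, 0.7, 0.8]
finger_gap: 0.0346
grip_force: 0.0
```

```bash
python3 -c "
from h import *
st()
c=cam('top')
cv2.imwrite('pics/end.png',cv2.resize(c['img'][175:280,195:305,::-1],None,fx=5.4,fy=5.4,interpolation=2))"
```

```text
t 45.45 p [ 0.4471 -0.1482  0.3153] yaw -122.92 tilt 0.02 gap 0.0346 F [-0.   0.7  0.8] M [0.028 0.005 0.003] g 0.0 j7 -1.42
```

View pics/end.png

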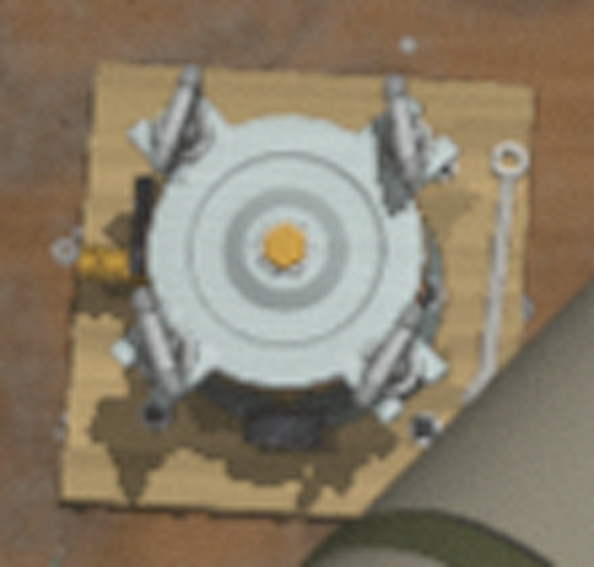

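The final picture shows the lid centred at (285,250) and all four nuts turned about 90° onto it. The hand is clear of the pot and nothing around it has moved, so I hand in.

```bash
python3 -c "
from cell import manip
print(manip.close_job())"
```

```text
the job is handed in; nothing more can be done
None
```

I drew the lid down crosswise (a, c, b, d) in part turns until all four nuts met the gasket's resistance, and handed the job in at about 45 s. The last turning moments read about 0.25–0.40 N m: nut b peaked at 0.40 and a and d just above 0.35, so some are above the 0.2–0.3 snug range but all are below the 0.5 limit. The readings are noisy, and no verdict came back.

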